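# Rack the pressed bridge blanks

## Robot

A 6-joint arm with a two-finger parallel gripper is mounted at the origin on the work surface. World frame = base frame: x ahead of the robot, y to its left, z up, the work surface at z = 0. Lengths are in m, angles in rad, forces in N, time in s.
With the tool pointing down it reaches from about 0.35 to 0.975 m from the base axis. Payload 4.9 kg.
Tool frame: the origin (TCP) lies at the very end of the fingers, on their centre line; the grasp point (between the pads) lies 19 mm behind it; z points along the fingers, x is the direction in which the jaws open and shut, and the axes are right-handed (so a half turn about z gives the same grasp; the last joint's range is limited). The gripper opens to 85 mm and grips with 20 to 120 N. Pads are 22 mm wide; open, the fingers measure 114 mm over their backs; the gripper's body (76 mm by 85 mm) begins 54 mm behind the grasp point. The pads swing forward as they close: fully open they stand 13 mm farther back than shut.
Start: joints at [1.101, 0.053, 1.613, -0, 1.476, -0.119], TCP at [0.215, 0.587, 0.231] pointing down, gripper open.
Joint ranges: [-3.01, 3.01], [-1.01, 2.22], [0.06, 2.58], [-1.02, 4.17], [0.09, 2.62], [-3.14, 3.14]. Speed limits (rad/s): [2.57, 2.57, 3.14, 3.14, 3.14, 3.14].

## Interface

Orientations are given as a unit quaternion [w, x, y, z].
In Python, from plant import * gives the robot as it stands.
- The arm moves only by the shell command python3 -m inch 'ROWS'. ROWS is text: rows parted by semicolons, each of 7 numbers parted by spaces: the shift along the tool's x, y, z in m, then the turn, a rotation vector about the tool's x, y, z in rad, then the closure, from 0 (fully open) to 1 (shut). A call has 1 to 10 rows; each row shifts and turns the commanded pose from where the row before left it, along the tool's axes as they then stand; what a row does not reach is not made up. A row lasts 1/12 s, in which the tool goes at most 41.7 mm and 7.16 degrees, less where a joint would pass 70% of its speed; a pose out of reach is approached as far as the arm can. A call with a gripper value outside its range is refused whole. The fingers move at their own pace and stop on an object; the grip force is fixed at half the most. Time passes only in rows, so rows that do not move let the fingers close. It gives the time, the measured TCP pose, the force and the opening at its end, in the units of the state.
- state(): the state, without advancing time (a new reading comes with each control period).
- grab_frame(name): name is "scene" or "top"; returns the picture (400x640x3 uint8, blue, green, red); there is no depth.
- camera_info(name): a dict with "vertical_fov" (degrees; the focal length in pixels is half the picture's height over the tangent of half this angle, whatever the lens; pixels are square), "cx", "cy" (the principal point, pixels), "origin" and "rotation" of the camera in the world. Camera axes: x right, y down, z forward; pixel columns grow to the right and rows downward; lengths in m; the calibration is good to about 2 mm. A picture is of the moment at which its call begins. camera_info takes no time and is no camera call.
- job_done(): hands the job in, once; it reports no verdict.
The state is a dict: "time": time; "joint_pos": joint angles; "joint_vel": joint speeds; "joint_efforts": joint torques, N m; "tool_pos": TCP position; "tool_rot": TCP orientation; "contact_force": force on the tool from outside, world axes, zero at the start; "ft_torque": the same for the moment, N m; "gripper_width": opening from 0.0 (shut) to 1.0 (fully open).
Only numpy, scipy, OpenCV 4.12 (cv2) and the standard library are available. Lean on these libraries where they do the work, as an engineer would, in place of code of your own. Each camera call takes 0.05 s, during which the arm holds its last target.

## Task

First lift the steel press weight off the bridge blank and stand it upright on the middle of the cork mat. Then tip up the two dark wooden bridge blanks and slide each one end-first, fully home, into the slanted rack slot that fits its width: wide blank in the wide slot, narrow blank in the narrow slot. Only when both are in, throw the rack's locking lever fully over towards the robot, and leave the other things on the bench where they are.

Things in the scene. Friction and masses are not known exactly. Their poses are not given: they have to be found in the camera images.
- weight_grip (a point): Middle of the wooden grip bar of the press weight: steel block 70 (x) x 52 (y) x 24 mm with an upright bar 56 (x) x 16 (y) x 36 mm on top, 60 mm high in all, 0.5 to 0.8 kg. The point is on its vertical centre line, 44 mm above its underside. The bar is gripped across its 16 mm (y). It starts loose on the wide blank, near its middle, roughly parallel with it.
- wide_blank_mid (a point): Centre of the wide bridge blank: loose dark-wood plate 150 (x) x 60 (y) x 9 mm (z), its two ends alike, about 75 g. It starts flat across the two battens of the drying stand, its underside 18 mm above the table, with the weight on it.
- narrow_blank_mid (a point): Centre of the narrow bridge blank: loose dark-wood plate 150 (x) x 36 (y) x 9 mm (z), its two ends alike, about 45 g. It starts flat across the same battens, underside 18 mm above the table, nothing on it.
- stand: Fixed drying stand, origin on the table at its centre: two wooden battens 18 mm high, 16 mm wide (x), 260 mm long (y), at x = -28 and +28 mm. The blanks lie across them along its x (to 0.1 rad), 65 mm either side of its centre in y, either blank on either side; the blank ends overhang the battens by about 39 mm.
- wide_slot (a point): Centre of the mouth of the rack's wide slot: closed pocket 70 mm wide (y), 16 mm narrow (x), 105 mm deep. z points out of it, 45 degrees above level, towards the robot's side; a blank slides in along -z, width along y, faces square to x, and when home stands 45 mm out. The mouth is flush with its 12 mm thick walls, its centre 109 mm above the table. x points towards the robot and down.
- narrow_slot (a point): Centre of the mouth of the narrow slot: same rack and axes, 130 mm from the wide slot along -y, 46 mm wide (y), 16 mm narrow (x), 105 mm deep.
- lock (a joint): Locking lever at the end of the rack beyond the wide slot, angle in rad: 0 leaning away from the robot (to the rack's back), 1.2 thrown fully over towards the robot against its stop; starts between 0 and 0.2; stays where it is left; 1 to 2 N at the ball moves it.
- lock_tip (a point): Centre of the 26 mm black ball at the tip of the lever, a 10 mm rod. It circles at 90 mm about a line along the slots' y, 34 mm above the table. At 0 the lever leans 0.6 rad from upright away from the robot (against the level heading of the slots' z), at 1.2 as far towards it (ball 102 mm nearer; 108 mm high at both ends, 124 mm upright).
- mat: Fixed flat cork mat 120 (x) x 110 (y) x 3 mm on the table, on the robot's side of rack and stand; origin at the centre of its underside.
- brush: Bystander: brush lying on the bench.
- driver: Bystander: screwdriver lying on the bench.
- jar: Bystander: amber jar, 52 mm across, 55 mm high, standing; origin under its centre.
- strip: Bystander: white bone strip 130 x 18 x 8 mm lying on the bench; origin under its centre.
- tin: Bystander: low metal tin 70 mm across, 40 mm high; origin under its centre.
- weight: The press weight itself (see its grip point); origin at the centre of its underside.

How it is judged:
On the way, in this order (a step that is already met when the one before it is completed fails the run):
1. the weight stands upright on the middle of the mat, let go (horizontal distance between weight_grip and mat below 0.04 m and height (world z) of weight_grip below 0.052 m and angle between weight_grip's own z axis and vertical below 0.1 rad and contact force between the fingers and weight below 0.1 N), for 0.2 s.
2. one blank is fully home in its own slot (((z of wide_blank_mid in the frame of wide_slot below -0.024 m and x of wide_blank_mid in the frame of wide_slot between -0.009 and 0.009 m and y of wide_blank_mid in the frame of wide_slot between -0.008 and 0.008 m and angle between the x axis of wide_blank_mid and the z axis of wide_slot, either way round below 0.15 rad) or (z of narrow_blank_mid in the frame of narrow_slot below -0.024 m and x of narrow_blank_mid in the frame of narrow_slot between -0.009 and 0.009 m and y of narrow_blank_mid in the frame of narrow_slot between -0.008 and 0.008 m and angle between the x axis of narrow_blank_mid and the z axis of narrow_slot, either way round below 0.15 rad))), for 0.2 s.
3. both blanks are fully home in their own slots, lever not yet thrown (z of wide_blank_mid in the frame of wide_slot below -0.024 m and x of wide_blank_mid in the frame of wide_slot between -0.009 and 0.009 m and y of wide_blank_mid in the frame of wide_slot between -0.008 and 0.008 m and angle between the x axis of wide_blank_mid and the z axis of wide_slot, either way round below 0.15 rad and z of narrow_blank_mid in the frame of narrow_slot below -0.024 m and x of narrow_blank_mid in the frame of narrow_slot between -0.009 and 0.009 m and y of narrow_blank_mid in the frame of narrow_slot between -0.008 and 0.008 m and angle between the x axis of narrow_blank_mid and the z axis of narrow_slot, either way round below 0.15 rad and value of joint lock below 0.6 rad), for 0.2 s.
4. the locking lever is thrown fully over (value of joint lock above 1.08 rad), for 0.2 s.
At the end, for the whole second after the job is handed in: Weight upright on the mat, centre within 40 mm of the mat's; each blank in its own slot, within 6 mm of the bottom and 0.15 rad of the slot's axis; lever past 1.08 rad of 1.2; weight and blanks at rest (horizontal distance between weight_grip and mat below 0.04 m and height (world z) of weight_grip below 0.052 m and angle between weight_grip's own z axis and vertical below 0.1 rad and z of wide_blank_mid in the frame of wide_slot below -0.024 m and x of wide_blank_mid in the frame of wide_slot between -0.009 and 0.009 m and y of wide_blank_mid in the frame of wide_slot between -0.008 and 0.008 m and angle between the x axis of wide_blank_mid and the z axis of wide_slot, either way round below 0.15 rad and z of narrow_blank_mid in the frame of narrow_slot below -0.024 m and x of narrow_blank_mid in the frame of narrow_slot between -0.009 and 0.009 m and y of narrow_blank_mid in the frame of narrow_slot between -0.008 and 0.008 m and angle between the x axis of narrow_blank_mid and the z axis of narrow_slot, either way round below 0.15 rad and value of joint lock above 1.08 rad and linear speed of each of weight, wide_blank, narrow_blank below 0.02 m/s); the robot touches nothing.
It fails at once if a bystander is moved more than 30 mm (distance of any of brush, driver, jar, strip, tin from where it was at the start of the episode above 0.03 m).
It also fails if it takes over 72 s, if anything falls off the work surface, if the arm or the gripper's body presses on something with over 40 N, if the wrist force passes 120 N, or if a joint passes its speed limit or range.

## Working session

There is one attempt and no reset: what is moved stays moved. The work goes in short steps, Python scripts to look and compute and a shell command to move; the robot and the scene stay as the last step left them, time stands still between calls to the robot, and variables do not carry over. Pictures are saved under pics/ and viewed, and the job is handed in when it is done.

```bash
ls; mkdir -p pics
python3 - <<'E'
from plant import *
import cv2
print(state())
for n in("scene","top"):
    print(n,camera_info(n)); cv2.imwrite(f"pics/{n}0.png",grab_frame(n))
E
```

```text
pics
{'time': 0.0, 'joint_pos': array([ 1.10094696e+00,  5.33656979e-02,  1.61429683e+00, -1.61157858e-05,
        1.47599247e+00, -1.18985302e-01]), 'joint_vel': array([-5.86519231e-04,  3.78521756e-05, -6.02052407e-04, -6.29954181e-04,
       -1.24355479e-03, -5.09945119e-04]), 'joint_efforts': array([ 1.45741476e-03, -3.93678761e+01, -3.70178175e+01, -2.64452234e-05,
        6.89784836e-03,  2.08265000e-06]), 'tool_pos': array([0.2145296 , 0.58636504, 0.23005584]), 'tool_rot': array([ 4.93262033e-04,  8.19666544e-01,  5.72840025e-01, -9.05579135e-04]), 'contact_force': array([ 0.25613966, -0.06341509, -0.23117075]), 'ft_torque': array([-0.0077059 ,  0.03272598,  0.00681018]), 'gripper_width': 0.9993827779358703}
scene {'vertical_fov': 52.14389793656845, 'cx': 318.93560487267337, 'cy': 204.09230942883374, 'origin': array([1.33266559, 0.04878568, 1.07699489]), 'rotation': array([-0.21291165,  0.62699893,  0.71005953, -0.23949205])}
top {'vertical_fov': 48.20143581071861, 'cx': 316.48191708088683, 'cy': 187.62347571177065, 'origin': array([ 0.28999496, -0.02537866,  1.52173988]), 'rotation': array([ 0.07275225, -0.69518448,  0.71137945, -0.07324565])}
```

View pics/scene0.png

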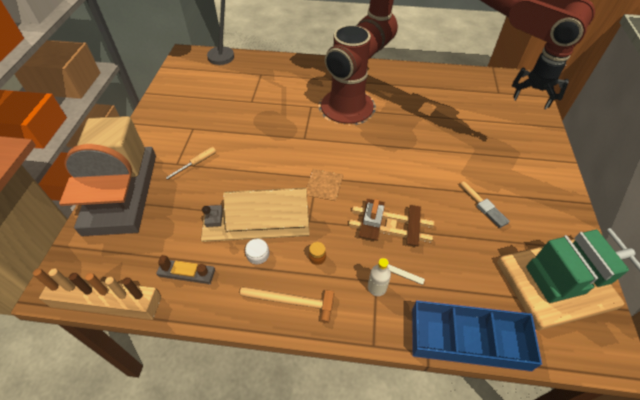

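View pics/top0.png

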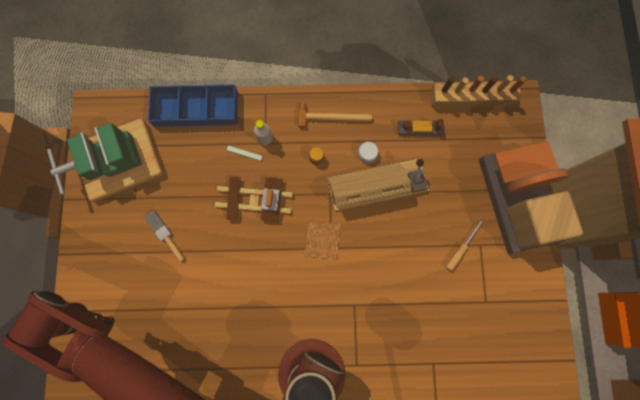

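```bash
cat > h.py <<'E'
import numpy as np,cv2
from scipy.spatial.transform import Rotation as R
from plant import *
def rq(q): return R.from_quat(np.roll(q,-1))
def ray(n,u,v):
    c=camera_info(n); f=200/np.tan(np.radians(c["vertical_fov"])/2)
    d=np.array([(u-c["cx"])/f,(v-c["cy"])/f,1.])
    return np.array(c["origin"]),rq(c["rotation"]).apply(d)
def onz(n,u,v,z):
    o,d=ray(n,u,v); return o+d*(z-o[2])/d[2]
def proj(n,p):
    c=camera_info(n); f=200/np.tan(np.radians(c["vertical_fov"])/2)
    q=rq(c["rotation"]).inv().apply(np.atleast_2d(p)-c["origin"])
    return q[:,:2]/q[:,2:]*f+[c["cx"],c["cy"]]
def tri(u1,u2):
    o1,d1=ray("scene",*u1);o2,d2=ray("top",*u2)
    s=np.linalg.lstsq(np.c_[d1,-d2],o2-o1,rcond=None)[0]
    a=o1+s[0]*d1;b=o2+s[1]*d2
    return (a+b)/2,np.linalg.norm(a-b)
def crop(n,u0,v0,u1,v1,s,fn,img=None):
    im=grab_frame(n) if img is None else img
    cv2.imwrite("pics/"+fn,cv2.resize(im[v0:v1,u0:u1],None,fx=s,fy=s,interpolation=cv2.INTER_CUBIC))
E
python3 - <<'E'
from h import *
t=cv2.imread("pics/top0.png");s=cv2.imread("pics/scene0.png")
crop("top",200,130,440,270,3,"t1.png",t)
crop("scene",190,160,450,300,3,"s1.png",s)
print(onz("top",312,375,0.0), proj("top",[[0,0,0],state()["tool_pos"]]),proj("scene",[[0,0,0],state()["tool_pos"]]))
E
```

```text
[-0.00225479 -0.00182485  0.        ] [[311.41480161 374.26309841]
 [ 98.52825062 314.20886487]] [[346.82082285 105.32810855]
 [528.2196555  105.85808157]]
```

View pics/t1.png

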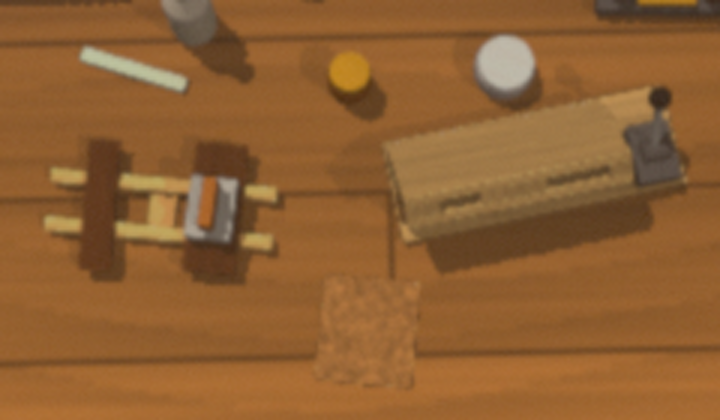

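View pics/s1.png

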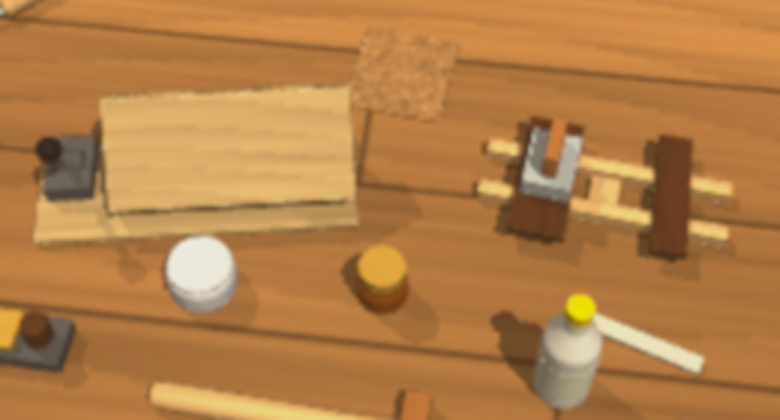

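Run:
```python
from h import *
t=cv2.imread("pics/top0.png");s=cv2.imread("pics/scene0.png")
crop("top",210,170,300,230,8,"t2.png",t)
crop("top",325,150,435,215,7,"t3.png",t)
crop("scene",345,190,440,250,8,"s2.png",s)
crop("scene",195,180,315,245,6.5,"s3.png",s)
```

```text
(no output)
```

View pics/t2.png

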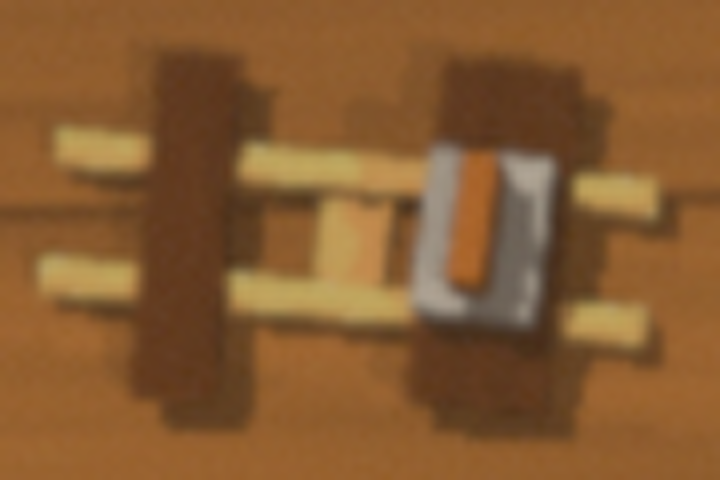

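View pics/t3.png

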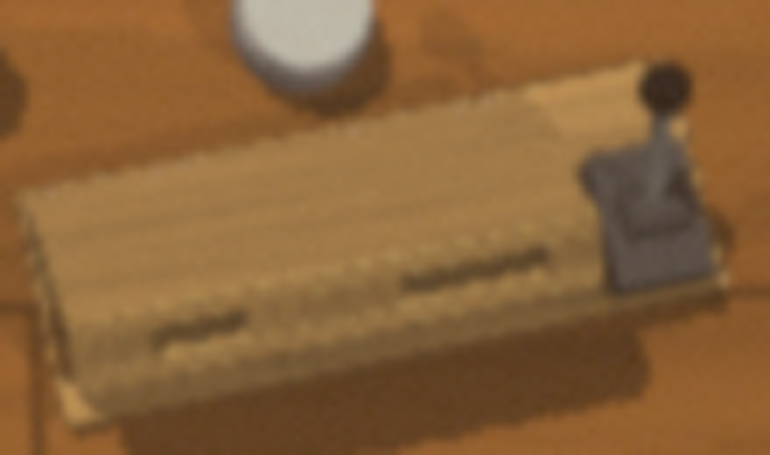

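View pics/s2.png

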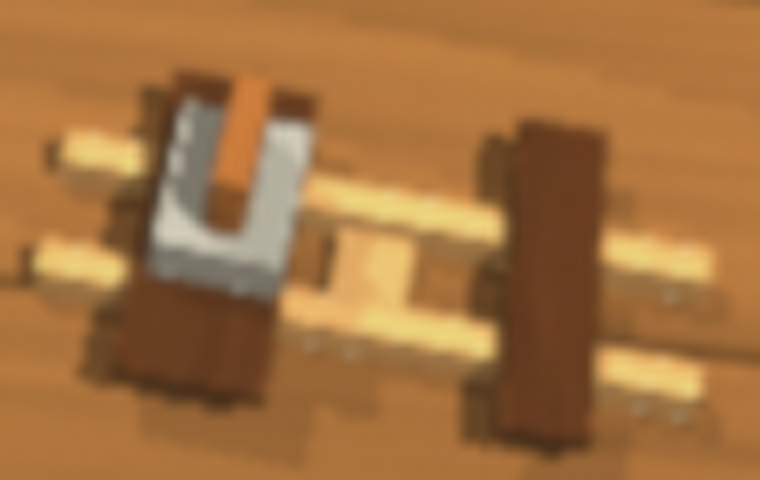

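View pics/s3.png

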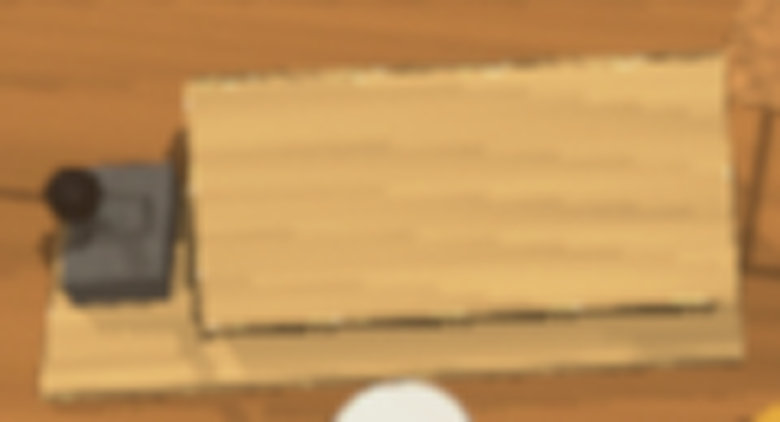

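Run:
```python
from h import *
t=cv2.imread("pics/top0.png")
c=cv2.resize(t[180:215,328:420],None,fx=8,fy=8,interpolation=cv2.INTER_CUBIC)
g=cv2.createCLAHE(3,(4,4)).apply(cv2.cvtColor(c,cv2.COLOR_BGR2GRAY)); 
for i in range(0,g.shape[1],80): cv2.putText(g,str(328+i//8),(i,10),0,.35,255); cv2.line(g,(i,12),(i,16),255)
for i in range(0,g.shape[0],40): cv2.putText(g,str(180+i//8),(0,i+4),0,.35,255)
cv2.imwrite("pics/t4.png",g)
s=lambda a,b:(195+a/6.5,180+b/6.5)
T=lambda a,b:(325+a/7,150+b/7)
print(tri(s(727,55),T(75,318)),tri(s(185,82),T(590,213)))
print("lever",tri(s(74,195),T(665,88)))
for p in [(155,335),(247,318),(402,285),(548,255)]: print(onz("top",*T(*p),0.109))
# mat
for n,p in(("top",[(200+320/3,130+330/3)]),):pass
```

```text
(array([ 0.55597601, -0.08638047,  0.12448717]), np.float64(0.007933299213942315)) (array([ 0.60060083, -0.32860129,  0.12141854]), np.float64(0.0009681740287328525))
lever (array([ 0.66169005, -0.36806714,  0.10923759]), np.float64(0.003078029938400419))
[ 0.55054351 -0.12750893  0.109     ]
[ 0.55750296 -0.17005813  0.109     ]
[ 0.5713075  -0.24206233  0.109     ]
[ 0.58385359 -0.31013396  0.109     ]
```

View pics/t4.png

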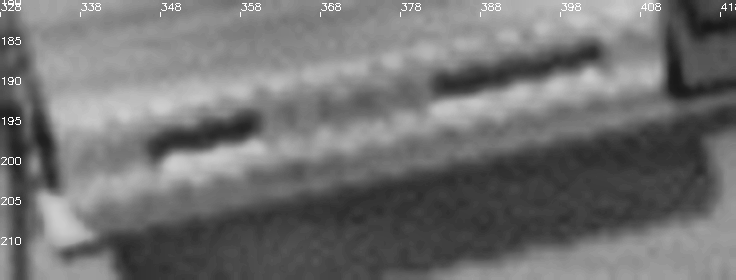

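```bash
cat > m.py <<'E'
from h import *
t=lambda a,b:("top",210+a/8,170+b/8)
s=lambda a,b:("scene",345+a/8,190+b/8)
t1=lambda a,b:("top",200+a/3,130+b/3)
s1=lambda a,b:("scene",190+a/3,160+b/3)
def q(name,f,ps,z):
    P=np.array([onz(*f(*p),z)[:2] for p in ps]); c=P.mean(0)
    e=[P[(i+1)%4]-P[i] for i in range(4)]
    print(name,c.round(4),[round(1000*np.hypot(*v)) for v in e],[round(float(np.degrees(np.arctan2(v[1],v[0]))),1) for v in e])
q("nar t",t,[(158,52),(243,55),(222,402),(135,395)],.027)
q("nar s",s,[(520,122),(607,132),(590,440),(500,432)],.027)
q("wid t",t,[(447,60),(582,68),(545,415),(410,400)],.027)
q("wid s",s,[(178,75),(315,97),(262,400),(118,372)],.027)
q("bar t",t,[(463,150),(500,152),(487,285),(448,282)],.087)
q("blk t",t,[(430,145),(557,157),(537,328),(413,310)],.051)
q("blk s",s,[(178,95),(315,120),(280,285),(150,255)],.051)
q("mat t",t1,[(323,277),(420,280),(412,388),(316,378)],.003)
q("mat s",s1,[(368,30),(457,43),(437,118),(352,95)],.003)
a=onz("top",335.7,210.7,0);b=onz("top",428.6,192.1,0);print("rack edge",a,b,np.degrees(np.arctan2(*(b-a)[[1,0]])))
q("battens t",t,[(55,145),(660,195),(650,322),(38,275)],.018)
E
python3 m.py
```

```text
nar t [0.574  0.2522] [37, 150, 37, 148] [-93.4, 177.3, 84.1, -2.8]
nar s [0.5787 0.2569] [35, 148, 34, 149] [88.8, -4.0, -88.9, 176.5]
wid t [0.5668 0.1219] [58, 150, 57, 147] [-94.8, 173.6, 82.3, -6.0]
wid s [0.5734 0.1262] [56, 149, 55, 148] [85.5, -6.2, -96.0, 174.1]
bar t [0.5629 0.1248] [15, 55, 16, 55] [-94.5, 174.4, 84.2, -6.4]
blk t [0.5622 0.1245] [54, 73, 52, 70] [-96.8, 173.1, 80.4, -5.7]
blk s [0.5693 0.1281] [55, 81, 50, 79] [84.0, -7.8, -98.8, 175.2]
mat t [ 0.4266 -0.0466] [110, 122, 108, 114] [-93.1, 173.9, 82.8, -5.0]
mat s [ 0.4275 -0.042 ] [106, 114, 101, 100] [86.1, -6.1, -102.0, 177.2]
rack edge [ 0.52665492 -0.09437817  0.        ] [ 0.58439893 -0.41860598  0.        ] -79.90167252738195
battens t [0.5699 0.1851] [261, 55, 262, 57] [-96.1, 174.9, 84.2, -6.0]
```

```bash
cat > plan.py <<'E'
from h import *
def Rt(yaw,tilt=0,flip=False):
    # jaw x axis horizontal perpendicular to heading 'yaw'; tool z = down, tilted 'tilt' toward heading (positive: tool points forward)
    h=np.array([np.cos(yaw),np.sin(yaw),0]); 
    z=np.sin(tilt)*h+np.cos(tilt)*np.array([0,0,-1.])
    x=np.array([-np.sin(yaw),np.cos(yaw),0.])*(-1 if flip else 1)
    return R.from_matrix(np.c_[x,np.cross(z,x),z])
def plan(p1,R1,n,g,p0=None,R0=None,dp=3,dr=2):
    s=state()
    p=np.array(s["tool_pos"] if p0 is None else p0); r=rq(s["tool_rot"]) if R0 is None else R0
    w=(r.inv()*R1).as_rotvec(); r0=r;P0=p.copy(); out=[]
    print("dist",np.linalg.norm(p1-p),"angle",np.degrees(np.linalg.norm(w)),"per row",np.linalg.norm(p1-p)/n*1000,np.degrees(np.linalg.norm(w))/n)
    for i in range(1,n+1):
        pt=P0+(np.array(p1)-P0)*i/n; rt=r0*R.from_rotvec(w*i/n)
        d=np.round(r.inv().apply(pt-p),dp); v=np.round((r.inv()*rt).as_rotvec(),dr)
        p=p+r.apply(d); r=r*R.from_rotvec(v)
        out.append(" ".join(f"{a:g}" for a in [*(d+0),*(v+0),g]))
    for k in range(0,n,10): print("; ".join(out[k:k+10]))
    print("end",p.round(4),"want",np.round(p1,4),"ang err",np.degrees((r.inv()*R1).magnitude()).round(2))
    return p,r
def show():
    s=state(); r=rq(s["tool_rot"]).as_matrix()
    print("t",round(s["time"],2),"p",np.round(s["tool_pos"],4),"x",r[:,0].round(3),"z",r[:,2].round(3),"F",np.round(s["contact_force"],1),"w",round(s["gripper_width"]*85,1),"q",np.round(s["joint_pos"],2))
E
python3 - <<'E'
from plan import *
show()
y=np.radians(-6)
plan(np.array([.565,.127,.13]),Rt(y,flip=True),15,0)
plan(np.array([.565,.127,.13]),Rt(y),15,0)
E
```

```text
t 0.1 p [0.2145 0.5864 0.2302] x [ 0.344  0.939 -0.002] z [-0.001 -0.002 -1.   ] F [ 0.1 -0.1  0.4] w 84.8 q [ 1.1   0.05  1.61  0.    1.48 -0.12]
dist 0.5864497625130013 angle 165.89921459383774 per row 39.09665083420009 11.059947639589183
-0.021 0.032 0.007 0 0 0.19 0; -0.014 0.036 0.006 0 0 0.2 0; -0.007 0.038 0.007 0 0 0.19 0; 0.001 0.039 0.007 0 0 0.19 0; 0.007 0.037 0.007 0 0 0.2 0; 0.016 0.036 0.006 0 0 0.19 0; 0.021 0.032 0.007 0 0 0.19 0; 0.027 0.027 0.007 0 0 0.19 0; 0.032 0.022 0.006 0 0 0.2 0; 0.035 0.015 0.007 0 0 0.19 0
0.038 0.008 0.007 0 0 0.19 0; 0.038 0 0.007 0 0 0.2 0; 0.038 -0.007 0.006 0 0 0.19 0; 0.036 -0.014 0.007 0 0 0.19 0; 0.033 -0.02 0.007 0 0 0.2 0
end [0.5647 0.1269 0.1296] want [0.565 0.127 0.13 ] ang err 0.28
dist 0.5864497625130013 angle 14.101216597939354 per row 39.09665083420009 0.9400811065292902
-0.021 0.032 0.007 0 0 -0.02 0; -0.021 0.033 0.006 0 0 -0.01 0; -0.022 0.031 0.007 0 0 -0.02 0; -0.022 0.032 0.007 0 0 -0.02 0; -0.023 0.031 0.007 0 0 -0.01 0; -0.023 0.03 0.006 0 0 -0.02 0; -0.024 0.031 0.007 0 0 -0.01 0; -0.024 0.03 0.007 0 0 -0.02 0; -0.025 0.029 0.006 0 0 -0.02 0; -0.025 0.029 0.007 0 0 -0.01 0
-0.026 0.029 0.007 0 0 -0.02 0; -0.026 0.028 0.007 0 0 -0.02 0; -0.027 0.028 0.006 0 0 -0.01 0; -0.027 0.027 0.007 0 0 -0.02 0; -0.028 0.027 0.007 0 0 -0.02 0
end [0.5648 0.1266 0.1296] want [0.565 0.127 0.13 ] ang err 0.25
```

```bash
python3 -m inch '-0.021 0.032 0.007 0 0 -0.02 0; -0.021 0.033 0.006 0 0 -0.01 0; -0.022 0.031 0.007 0 0 -0.02 0; -0.022 0.032 0.007 0 0 -0.02 0; -0.023 0.031 0.007 0 0 -0.01 0; -0.023 0.03 0.006 0 0 -0.02 0; -0.024 0.031 0.007 0 0 -0.01 0; -0.024 0.03 0.007 0 0 -0.02 0; -0.025 0.029 0.006 0 0 -0.02 0; -0.025 0.029 0.007 0 0 -0.01 0'; python3 -m inch '-0.026 0.029 0.007 0 0 -0.02 0; -0.026 0.028 0.007 0 0 -0.02 0; -0.027 0.028 0.006 0 0 -0.01 0; -0.027 0.027 0.007 0 0 -0.02 0; -0.028 0.027 0.007 0 0 -0.02 0; 0 0 0 0 0 0 0; 0 0 0 0 0 0 0'
python3 - <<'E'
from plan import *
show()
t=grab_frame("top");s=grab_frame("scene")
crop("top",205,150,305,240,6,"t5.png",t);crop("scene",320,150,440,250,6,"s5.png",s)
print(proj("top",[state()["tool_pos"]]),proj("scene",[state()["tool_pos"]]))
E
```

```text
time: 0.93
tool_pos: [0.4489, 0.2794, 0.1638]
tool_rot: [-0.0, 0.771, 0.637, -0.0]
contact_force: [0.3, 0.5, -0.4]
gripper_width: 0.998
time: 1.52
tool_pos: [0.5653, 0.1255, 0.1291]
tool_rot: [-0.001, 0.743, 0.669, -0.001]
contact_force: [-0.6, 0.7, -0.1]
gripper_width: 1.005
t 1.52 p [0.5653 0.1255 0.1291] x [ 0.104  0.995 -0.   ] z [-0.002 -0.    -1.   ] F [-0.6  0.7 -0.1] w 85.4 q [ 0.09  0.03  1.81  0.    1.3  -1.38]
[[267.0573709  194.12886909]] [[376.61304188 196.40513247]]
```

View pics/t5.png

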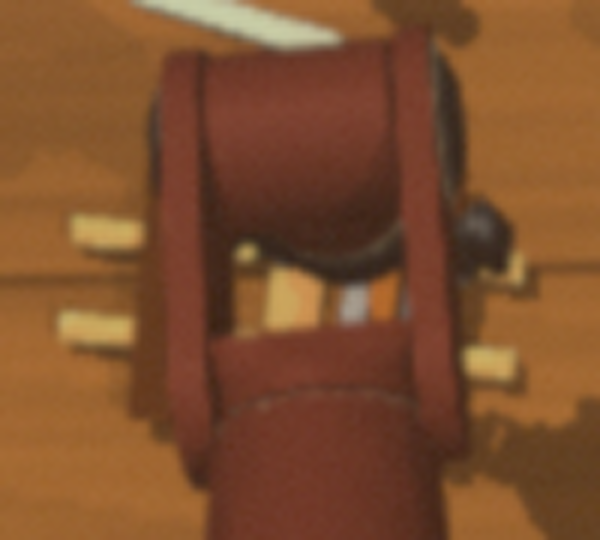

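View pics/s5.png

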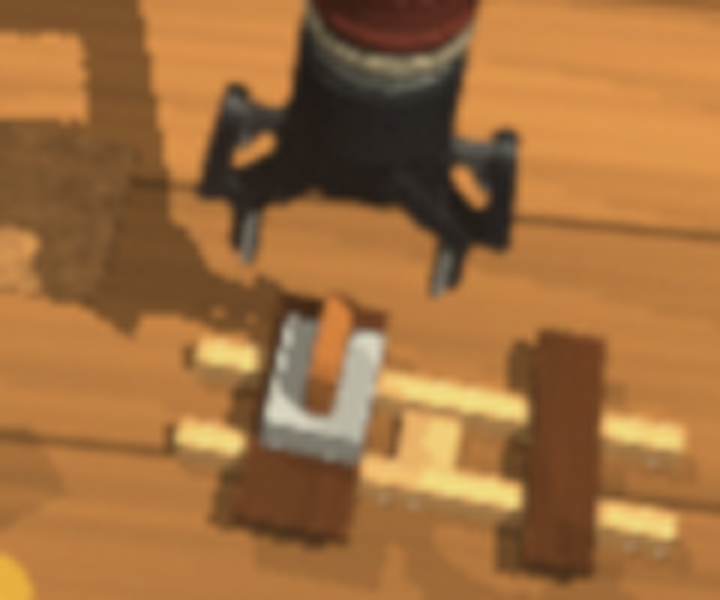

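```bash
python3 -m inch '0.002 0 0.024 0 0 0 0; 0 0 0.023 0 0 0 0; 0 0 0.022 0 0 0 0; 0 0 0 0 0 0 1; 0 0 0 0 0 0 1; 0 0 0 0 0 0 1; 0 0 0 0 0 0 1; 0 0 0 0 0 0 1'; python3 -m inch '0 0 0 0 0 0 1; 0 0 0 0 0 0 1; 0 0 0 0 0 0 1; 0 0 0 0 0 0 1'
```

```text
time: 2.28
tool_pos: [0.5666, 0.1297, 0.0634]
tool_rot: [0.001, 0.742, 0.671, 0.001]
contact_force: [0.7, -0.2, 1.0]
gripper_width: 0.303
time: 2.62
tool_pos: [0.5664, 0.1292, 0.0631]
tool_rot: [0.001, 0.742, 0.671, 0.001]
contact_force: [-1.3, -1.0, 6.8]
gripper_width: 0.171
```

```bash
python3 -m inch '0 0 -0.02 0 0 0 1; 0 0 -0.03 0 0 0 1; 0 0 0 0 0 0 1; 0 0 0 0 0 0 1'
python3 - <<'E'
from plan import *
show()
plan(np.array([.428,-.0435,.10]),rq(state()["tool_rot"]),8,1)
E
```

```text
time: 2.95
tool_pos: [0.5662, 0.1294, 0.1121]
tool_rot: [0.001, 0.742, 0.671, 0.001]
contact_force: [-0.9, -0.3, -5.0]
gripper_width: 0.174
t 2.95 p [0.5662 0.1294 0.1121] x [0.101 0.995 0.001] z [ 0.003  0.    -1.   ] F [-0.9 -0.3 -5. ] w 14.8 q [ 0.1   0.05  1.82  0.    1.27 -1.37]
dist 0.22167087433784796 angle 0.0 per row 27.708859292230994 0.0
-0.023 -0.015 0.001 0 0 0 1; -0.023 -0.015 0.002 0 0 0 1; -0.024 -0.015 0.001 0 0 0 1; -0.023 -0.015 0.002 0 0 0 1; -0.023 -0.015 0.001 0 0 0 1; -0.023 -0.015 0.002 0 0 0 1; -0.024 -0.015 0.001 0 0 0 1; -0.023 -0.015 0.002 0 0 0 1
end [ 0.4281 -0.0436  0.0996] want [ 0.428  -0.0435  0.1   ] ang err 0.0
```

```bash
python3 -m inch '-0.023 -0.015 0 0 0 0 1; -0.023 -0.015 0 0 0 0 1; -0.024 -0.015 0.001 0 0 0 1; -0.023 -0.015 0.002 0 0 0 1; -0.023 -0.015 0.001 0 0 0 1; -0.023 -0.015 0.002 0 0 0 1; -0.024 -0.015 0.003 0 0 0 1; -0.023 -0.015 0.003 0 0 0 1; 0 0 0 0 0 0 1'; python3 -m inch '0 0 0.025 0 0 0 1; 0 0 0.02 0 0 0 1; 0 0 0.01 0 0 0 1;0 0 0 0 0 0 1;0 0 0 0 0 0 1'
```

```text
time: 3.7
tool_pos: [0.4222, -0.0455, 0.0949]
tool_rot: [-0.003, 0.743, 0.669, -0.003]
contact_force: [0.8, -0.7, -5.1]
gripper_width: 0.175
time: 4.12
tool_pos: [0.4264, -0.0432, 0.043]
tool_rot: [-0.001, 0.742, 0.671, -0.001]
contact_force: [0.5, 0.6, -5.6]
gripper_width: 0.174
```

Run:
```python
from plan import *
show()
s=grab_frame("scene");crop("scene",280,120,380,220,6,"s6.png",s)
```

```text
t 4.12 p [ 0.4264 -0.0432  0.043 ] x [0.1   0.995 0.001] z [-0.003  0.001 -1.   ] F [ 0.5  0.6 -5.6] w 14.8 q [-0.28 -0.23  2.21  0.    1.16 -1.75]
```

View pics/s6.png

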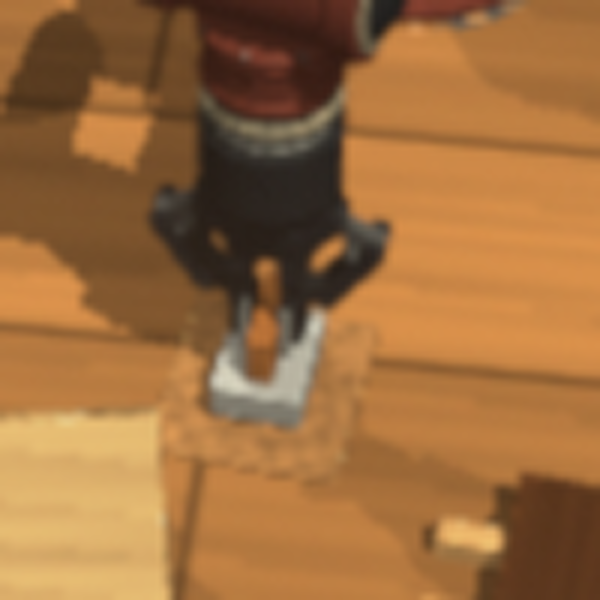

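```bash
python3 -m inch '0 0.004 0.003 0 0 0 1; 0 0.002 0.002 0 0 0 1; 0 0 0 0 0 0 1'
```

```text
time: 4.42
tool_pos: [0.434, -0.0444, 0.0396]
tool_rot: [0.0, 0.742, 0.671, 0.0]
contact_force: [-0.3, 0.8, -5.0]
gripper_width: 0.171
```

```bash
python3 -m inch '0 0 0.002 0 0 0 1; 0 0 0.001 0 0 0 1'; python3 -m inch '0 0 0 0 0 0 0.6;0 0 0 0 0 0 0.4;0 0 0 0 0 0 0.2;0 0 0 0 0 0 0.2;0 0 -0.02 0 0 0 0.2; 0 0 -0.04 0 0 0 0.2; 0 0 -0.04 0 0 0 0.2; 0 0 0 0 0 0 0.2'
```

```text
time: 4.58
tool_pos: [0.4344, -0.0446, 0.0389]
tool_rot: [0.0, 0.742, 0.671, 0.0]
contact_force: [-8.3, 1.2, 17.1]
gripper_width: 0.174
time: 5.25
tool_pos: [0.4383, -0.0457, 0.1452]
tool_rot: [0.006, 0.742, 0.671, 0.004]
contact_force: [0.9, -0.8, 0.4]
gripper_width: 0.801
```

Run:
```python
from plan import *
show()
s=grab_frame("scene");crop("scene",280,120,440,250,5,"s7.png",s)
```

```text
t 5.25 p [ 0.4383 -0.0457  0.1452] x [ 0.1    0.995 -0.003] z [ 0.015 -0.004 -1.   ] F [ 0.9 -0.8  0.4] w 68.1 q [-0.27 -0.36  2.12  0.    1.36 -1.74]
```

View pics/s7.png

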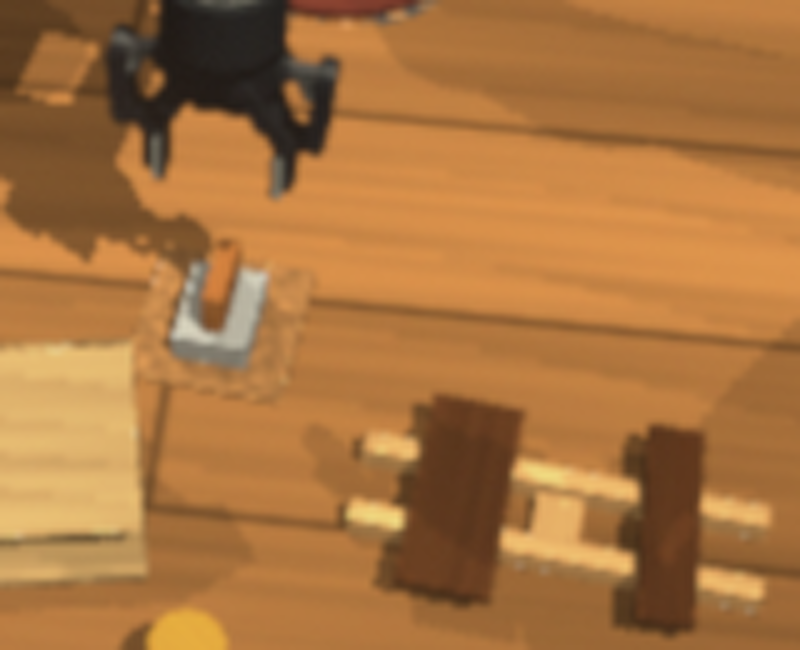

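Run:
```python
from plan import *
from m import q
p=state()["tool_pos"]
print(proj("scene",[p,p+[0,0,.01]]))
t=grab_frame("top");crop("top",205,160,345,265,5.5,"t8.png",t)
s7=lambda a,b:("scene",280+a/5,120+b/5)
q("wid",s7,[(435,395),(523,410),(490,602),(392,585)],.027)
q("nar",s7,[(650,427),(703,432),(692,632),(637,625)],.027)
```

```text
nar t [0.574  0.2522] [37, 150, 37, 148] [-93.4, 177.3, 84.1, -2.8]
nar s [0.5787 0.2569] [35, 148, 34, 149] [88.8, -4.0, -88.9, 176.5]
wid t [0.5668 0.1219] [58, 150, 57, 147] [-94.8, 173.6, 82.3, -6.0]
wid s [0.5734 0.1262] [56, 149, 55, 148] [85.5, -6.2, -96.0, 174.1]
bar t [0.5629 0.1248] [15, 55, 16, 55] [-94.5, 174.4, 84.2, -6.4]
blk t [0.5622 0.1245] [54, 73, 52, 70] [-96.8, 173.1, 80.4, -5.7]
blk s [0.5693 0.1281] [55, 81, 50, 79] [84.0, -7.8, -98.8, 175.2]
mat t [ 0.4266 -0.0466] [110, 122, 108, 114] [-93.1, 173.9, 82.8, -5.0]
mat s [ 0.4275 -0.042 ] [106, 114, 101, 100] [86.1, -6.1, -102.0, 177.2]
rack edge [ 0.52665492 -0.09437817  0.        ] [ 0.58439893 -0.41860598  0.        ] -79.90167252738195
battens t [0.5699 0.1851] [261, 55, 262, 57] [-96.1, 174.9, 84.2, -6.0]
[[323.68932982 157.20112893]
 [323.72529453 154.9745704 ]]
wid [0.5738 0.1254] [58, 151, 60, 152] [84.8, -6.1, -94.6, 173.1]
nar [0.581  0.2563] [34, 153, 33, 152] [90.3, -4.0, -91.5, 176.4]
```

View pics/t8.png

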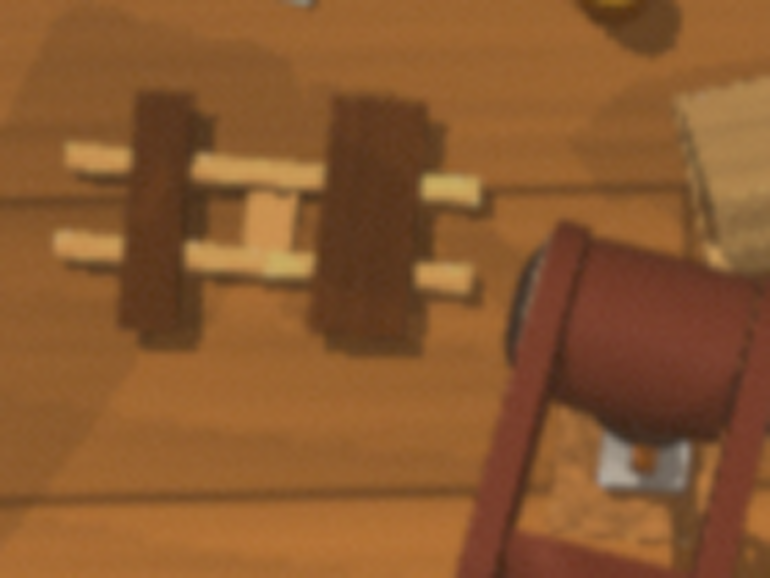

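Run:
```python
from plan import *
s=cv2.imread("pics/scene0.png")
s3=lambda a,b:(195+a/6.5,180+b/6.5)
A=onz("scene",*s3(727,55),.123);B=onz("scene",*s3(185,82),.123);print(A,B,np.degrees(np.arctan2(*(B-A)[[1,0]])))
# top-view ridge/ends
print(onz("top",334.5,196.,.123),onz("top",409.5,180.5,.123))
# predicted mouth geometry in top for check
e=np.array([np.sin(.18),-np.cos(.18),0]);h=np.array([-np.cos(.18),-np.sin(.18),0]);k=.7071
W=np.array([.579,-.273,.109]);N=W-.13*e
for C,w in((N,.023),(W,.035)):
    for sx in(-.020,-.008,.008,.020):
        pts=np.array([C+e*sg*w+sx*k*(h-[0,0,1]) for sg in(-1,1)])
        print(sx,proj("top",pts).round(1).tolist(),proj("scene",pts).round(1).tolist())
```

```text
[ 0.55461068 -0.08260817  0.123     ] [ 0.60180548 -0.32848455  0.123     ] -79.13450117624345
[ 0.55490318 -0.08648021  0.123     ] [ 0.59988964 -0.32844322  0.123     ]
-0.02 [[344.9, 192.5], [359.0, 189.6]] [[294.1, 190.0], [278.8, 190.7]]
-0.008 [[345.3, 195.5], [359.3, 192.7]] [[294.2, 189.6], [279.0, 190.3]]
0.008 [[345.8, 199.6], [359.8, 196.7]] [[294.2, 189.1], [279.3, 189.8]]
0.02 [[346.2, 202.6], [360.1, 199.8]] [[294.3, 188.8], [279.5, 189.4]]
-0.02 [[380.9, 185.2], [402.2, 180.9]] [[254.8, 191.7], [231.4, 192.7]]
-0.008 [[381.2, 188.3], [402.3, 184.0]] [[255.2, 191.3], [232.0, 192.3]]
0.008 [[381.5, 192.3], [402.5, 188.1]] [[255.8, 190.8], [232.9, 191.7]]
0.02 [[381.7, 195.4], [402.7, 191.1]] [[256.3, 190.4], [233.6, 191.3]]
```

```bash
cat >> plan.py <<'E'
GO=.063
def pick(c,yaw,th,d,back=0):
    h=np.array([np.cos(yaw),np.sin(yaw),0]); r=Rt(yaw,th); z=r.as_matrix()[:,2]
    return np.array([*c,.0225])-GO*h+z*(d-back), r
RY=.183
def slotpose(M,s,th,d,ry=RY):
    """TCP pose with blank centre at slot z=s"""
    h=np.array([np.cos(ry),np.sin(ry),0]); zs=(-h+[0,0,1])*.70711
    r=Rt(ry,th-np.pi/4); z=r.as_matrix()[:,2]
    return np.array(M)+zs*(s+GO)+z*d, r
W=np.array([.578,-.275,.109]); N=W-.13*np.array([np.sin(RY),-np.cos(RY),0])
TH=np.radians(20)
E
python3 - <<'E'
from plan import *
p,r=pick((.571,.1255),-.106,TH,.010,.07)
p2,r=pick((.571,.1255),-.106,TH,.010,0); print(p,p2,N,W,[slotpose(W,s,TH,.01)[0] for s in(.095,-.03)])
plan(p,r,8,0)
E
```

```text
[0.48794757 0.13433668 0.07888156] [0.51175461 0.13180364 0.01310307] [ 0.55434256 -0.14717072  0.109     ] [ 0.578 -0.275  0.109] [array([ 0.46398654, -0.29610054,  0.2116603 ]), array([ 0.55089939, -0.28001552,  0.12327155])]
dist 0.19619884521008404 angle 19.680906010034736 per row 24.524855651260506 2.460113251254342
0.023 0.004 0.008 -0.04 0 0 0; 0.023 0.004 0.007 -0.05 0 0 0; 0.023 0.004 0.008 -0.04 0 0 0; 0.023 0.003 0.008 -0.04 0 0 0; 0.023 0.003 0.008 -0.04 0 0 0; 0.023 0.003 0.008 -0.05 0 0 0; 0.023 0.002 0.009 -0.04 0 0 0; 0.023 0.002 0.008 -0.04 0 0.01 0
end [0.488  0.1348 0.0792] want [0.4879 0.1343 0.0789] ang err 0.34
```

```bash
python3 -m inch '0.023 0.004 0.008 -0.04 0 0 0; 0.023 0.004 0.007 -0.05 0 0 0; 0.023 0.004 0.008 -0.04 0 0 0; 0.023 0.003 0.008 -0.04 0 0 0; 0.023 0.003 0.008 -0.04 0 0 0; 0.023 0.003 0.008 -0.05 0 0 0; 0.023 0.002 0.009 -0.04 0 0 0; 0.023 0.002 0.008 -0.04 0 0.01 0; 0 0 0 0 0 0 0; 0 0 0 0 0 0 0'
python3 - <<'E'
from plan import *
show()
p2,r=pick((.571,.1255),-.106,TH,.010,0);plan(p2,r,4,0)
s=grab_frame("scene");crop("scene",320,150,440,250,6,"s9.png",s)
E
```

```text
time: 6.18
tool_pos: [0.4838, 0.1359, 0.0737]
tool_rot: [0.124, 0.734, 0.659, 0.112]
contact_force: [-0.2, -0.3, -0.3]
gripper_width: 1.001
t 6.18 p [0.4838 0.1359 0.0737] x [0.107 0.994 0.001] z [ 0.327 -0.034 -0.944] F [-0.2 -0.3 -0.3] w 85.1 q [ 0.18 -0.29  2.23 -0.12  0.88 -1.23]
dist 0.0668373980056753 angle 0.8207811307075753 per row 16.709349501418824 0.20519528267689383
0 0.002 0.017 0 0 0 0; -0.001 0.001 0.016 -0.01 0 0 0; 0 0.002 0.017 0 0 0 0; 0 0.001 0.017 0 0 0 0
end [0.5115 0.132  0.0125] want [0.5118 0.1318 0.0131] ang err 0.27
```

View pics/s9.png

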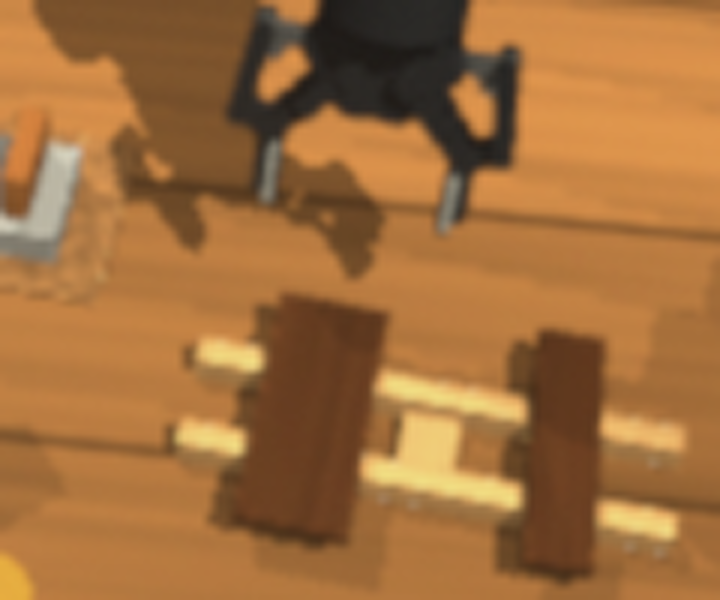

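```bash
python3 -m inch '0 0.002 0.017 0 0 0 0; -0.001 0.001 0.016 -0.01 0 0 0; 0 0.002 0.017 0 0 0 0; 0 0 0.008 0 0 0 0; 0 0 0 0 0 0 0;0 0 0 0 0 0 0'
python3 - <<'E'
from plan import *
show()
s=grab_frame("scene");crop("scene",320,150,440,250,6,"s10.png",s)
p2,r=pick((.571,.1255),-.106,TH,.010,0);plan(p2,r,1,0)
E
```

```text
time: 6.73
tool_pos: [0.5099, 0.131, 0.0234]
tool_rot: [0.128, 0.734, 0.656, 0.117]
contact_force: [-0.2, -0.0, 0.1]
gripper_width: 1.001
t 6.73 p [0.5099 0.131  0.0234] x [0.111 0.994 0.003] z [ 0.34  -0.035 -0.94 ] F [-0.2 -0.   0.1] w 85.1 q [ 0.16 -0.14  2.21 -0.13  0.74 -1.22]
dist 0.011159101192960917 angle 0.3593792928132422 per row 11.159101192960918 0.3593792928132422
0.001 -0.003 0.011 0 0 -0.01 0
end [0.5114 0.1322 0.0128] want [0.5118 0.1318 0.0131] ang err 0.25
```

View pics/s10.png

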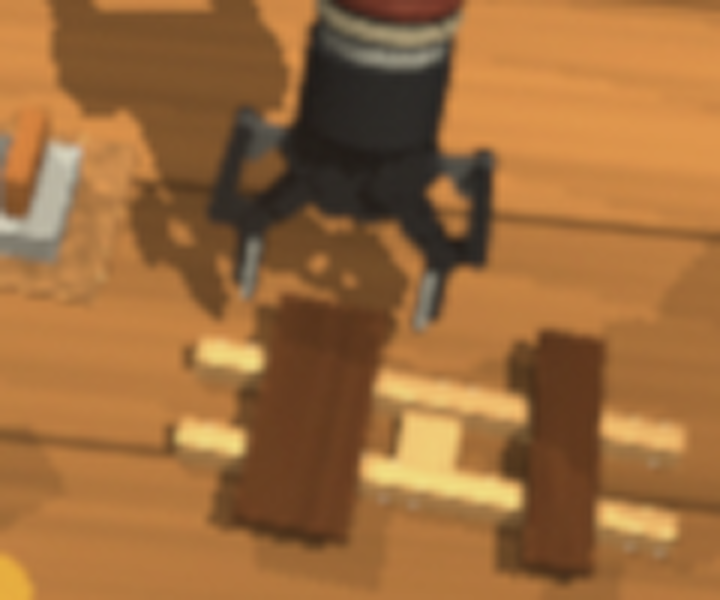

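Run:
```python
from plan import *
p=np.array(state()["tool_pos"]);z=rq(state()["tool_rot"]).as_matrix()[:,2]
print((proj("scene",[p,p-.013*z,[.4964,.1334,.027],[.504,.1320,.027]])-[320,150])*6)
```

```text
[[328.30431193 322.70341411]
 [331.99886091 302.48789004]
 [333.76133781 299.68330986]
 [330.61419971 310.41205244]]
```

```bash
python3 -m inch '0.001 0.001 0.006 0 0 0 0;0 0 0.005 0 0 0 0;0 0 0 0 0 0 0;0 0 0 0 0 0 0.5;0 0 0 0 0 0 1; 0 0 0 0 0 0 1; 0 0 0 0 0 0 1; 0 0 0 0 0 0 1'
python3 -c "
from plan import *
show()"
```

```text
time: 7.45
tool_pos: [0.5152, 0.1324, 0.0143]
tool_rot: [0.129, 0.734, 0.657, 0.118]
contact_force: [-2.9, -0.5, 4.3]
gripper_width: 0.682
t 7.45 p [0.5152 0.1324 0.0143] x [0.11  0.994 0.003] z [ 0.342 -0.035 -0.939] F [-2.9 -0.5  4.3] w 58.0 q [ 0.16 -0.11  2.2  -0.13  0.72 -1.22]
```

```bash
python3 -m inch '0 0.003 -0.01 0 0 0 1; 0 0.01 -0.028 0 0 0 1; 0 0.013 -0.037 0 0 0 1;0 0.013 -0.037 0 0 0 1;0 0.013 -0.037 0 0 0 1;0 0 0 0 0 0 1'
python3 - <<'E'
from plan import *
show()
s=grab_frame("scene");crop("scene",320,100,460,250,4,"s11.png",s)
p,r=slotpose(W,.105,TH,.01)
print(p)
plan(p,r,14,1)
E
```

```text
time: 7.95
tool_pos: [0.5176, 0.133, 0.1832]
tool_rot: [0.133, 0.733, 0.656, 0.125]
contact_force: [1.4, -0.1, 1.5]
gripper_width: 0.683
t 7.95 p [0.5176 0.133  0.1832] x [0.109 0.994 0.008] z [ 0.358 -0.032 -0.933] F [ 1.4 -0.1  1.5] w 58.1 q [ 0.16 -0.36  2.1  -0.1   1.05 -1.27]
[ 0.45703351 -0.29738734  0.2187314 ]
dist 0.4358901442843205 angle 48.60673892179114 per row 31.13501030602289 3.4719099229850814
-0.031 0 -0.003 0.06 0 -0.02 1; -0.031 0 -0.003 0.05 0 -0.02 1; -0.031 -0.001 -0.003 0.06 0 -0.02 1; -0.031 -0.003 -0.003 0.06 -0.01 -0.03 1; -0.031 -0.003 -0.003 0.05 0 -0.02 1; -0.031 -0.004 -0.002 0.06 0 -0.02 1; -0.03 -0.004 -0.002 0.06 0 -0.02 1; -0.031 -0.006 -0.002 0.05 0 -0.02 1; -0.03 -0.006 -0.002 0.06 0 -0.02 1; -0.031 -0.006 -0.001 0.06 0 -0.02 1
-0.03 -0.008 0 0.05 0 -0.03 1; -0.03 -0.008 -0.001 0.06 -0.01 -0.02 1; -0.03 -0.009 0.001 0.06 0 -0.02 1; -0.029 -0.01 0.001 0.05 0 -0.02 1
end [ 0.4565 -0.297   0.2188] want [ 0.457  -0.2974  0.2187] ang err 0.22
```

View pics/s11.png

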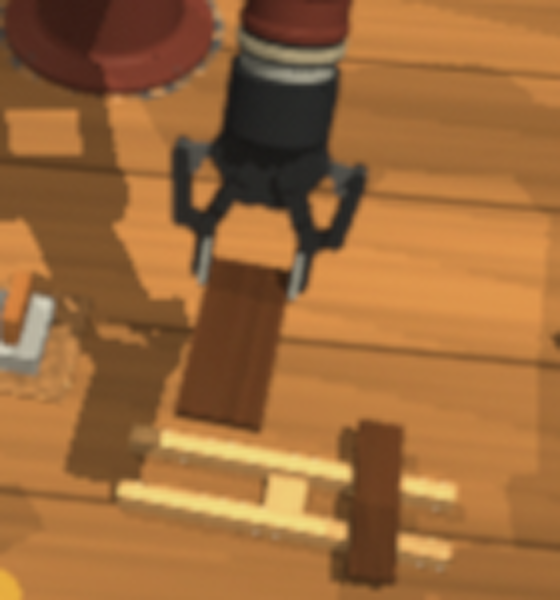

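Run:
```python
from plan import *
p,r=slotpose(W,.12,TH,.01)
p=p+[-.01,0,.02]
plan(p,r,14,1)
```

```text
dist 0.44480997010700896 angle 48.60673892179114 per row 31.77214072192921 3.4719099229850814
-0.031 0 -0.006 0.06 0 -0.02 1; -0.031 -0.001 -0.005 0.05 0 -0.02 1; -0.032 -0.003 -0.006 0.06 0 -0.02 1; -0.031 -0.003 -0.005 0.06 -0.01 -0.03 1; -0.031 -0.004 -0.005 0.05 0 -0.02 1; -0.031 -0.005 -0.005 0.06 0 -0.02 1; -0.031 -0.006 -0.004 0.06 0 -0.02 1; -0.031 -0.007 -0.004 0.05 0 -0.02 1; -0.03 -0.008 -0.004 0.06 0 -0.02 1; -0.031 -0.008 -0.003 0.06 0 -0.02 1
-0.03 -0.01 -0.002 0.05 0 -0.03 1; -0.03 -0.01 -0.002 0.06 -0.01 -0.02 1; -0.03 -0.011 -0.001 0.06 0 -0.02 1; -0.029 -0.012 -0.001 0.05 0 -0.02 1
end [ 0.4363 -0.299   0.2498] want [ 0.4366 -0.2993  0.2493] ang err 0.22
```

```bash
python3 -m inch '-0.031 0 -0.008 0.06 0 -0.02 1; -0.031 -0.001 -0.006 0.05 0 -0.02 1; -0.032 -0.003 -0.006 0.06 0 -0.02 1; -0.031 -0.003 -0.006 0.06 -0.01 -0.03 1; -0.031 -0.004 -0.005 0.05 0 -0.02 1; -0.031 -0.005 -0.005 0.06 0 -0.02 1; -0.031 -0.006 -0.004 0.06 0 -0.02 1; -0.031 -0.007 -0.004 0.05 0 -0.02 1; -0.03 -0.008 -0.004 0.06 0 -0.02 1; -0.031 -0.008 -0.003 0.06 0 -0.02 1'; python3 -m inch '-0.03 -0.01 -0.002 0.05 0 -0.03 1; -0.03 -0.01 -0.002 0.06 -0.01 -0.02 1; -0.03 -0.011 -0.001 0.06 0 -0.02 1; -0.029 -0.012 -0.001 0.05 0 -0.02 1;0 0 0 0 0 0 1;0 0 0 0 0 0 1'
python3 - <<'E'
from plan import *
show()
p,r=slotpose(W,.10,TH,.01)
plan(p,r,3,1)
s=grab_frame("scene");crop("scene",180,90,340,230,5,"s12.png",s)
s=grab_frame("top");crop("top",320,150,450,290,4,"t12.png",s)
E
```

```text
time: 8.83
tool_pos: [0.4546, -0.1778, 0.2265]
tool_rot: [-0.069, 0.669, 0.734, -0.091]
contact_force: [0.5, -0.3, -0.3]
gripper_width: 0.682
time: 9.33
tool_pos: [0.4321, -0.2999, 0.2463]
tool_rot: [-0.142, 0.624, 0.749, -0.17]
contact_force: [-0.4, -0.0, -0.8]
gripper_width: 0.682
t 9.33 p [ 0.4321 -0.2999  0.2463] x [-0.18   0.984  0.   ] z [-0.425 -0.077 -0.902] F [-0.4 -0.  -0.8] w 58.0 q [-0.59  0.04  1.64 -0.31  1.78 -2.35]
dist 0.04226516409679883 angle 0.6007620639026537 per row 14.088388032266275 0.20025402130088457
-0.001 0.013 0.005 0 0 0 1; 0 0.013 0.006 -0.01 0 0 1; -0.001 0.013 0.005 0 0 0 1
end [ 0.4604 -0.2967  0.2151] want [ 0.4605 -0.2967  0.2152] ang err 0.12
```

View pics/s12.png

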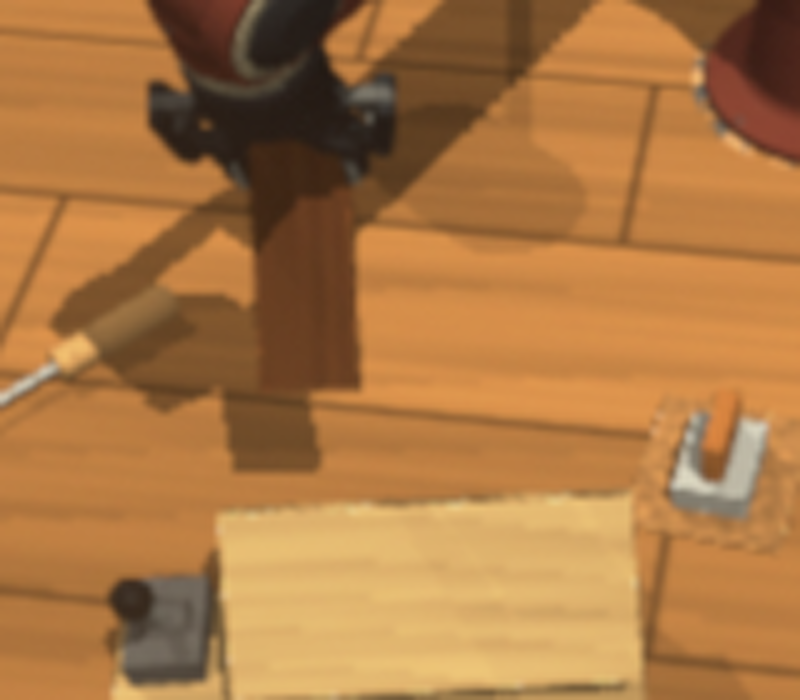

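View pics/t12.png

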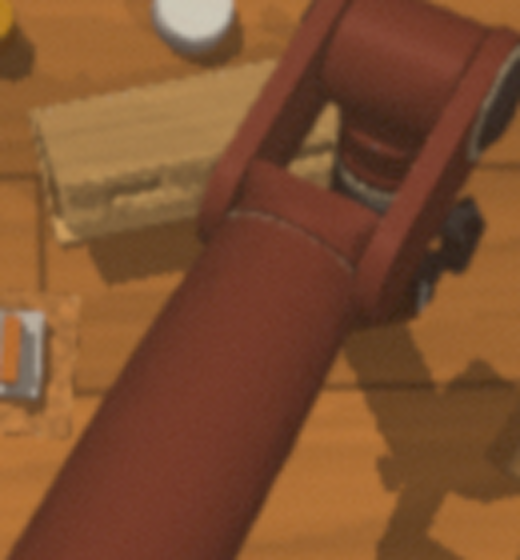

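```bash
cat >> plan.py <<'E'
def blank(go,th,d,w):
    s=state();p=np.array(s["tool_pos"]);r=rq(s["tool_rot"])
    b=r.apply([0,np.cos(th),-np.sin(th)]) # blank axis to far end: tool y fwd, at tilt th
    z=r.as_matrix()[:,2];x=r.as_matrix()[:,0]
    G=p-z*d; C=G+b*go; n=np.cross(b,x)
    return G,C,b,x
def slotcoords(M,P,ry=RY):
    h=np.array([np.cos(ry),np.sin(ry),0]);zs=(-h+[0,0,1])*.70711;xs=(-h-[0,0,1])*.70711;ys=np.cross(zs,xs)
    return np.array([xs,ys,zs])@(np.array(P)-M)
E
python3 - <<'E'
from plan import *
G,C,b,x=blank(.060,TH,.01,.06)
print("b",b,"C",C,slotcoords(W,C))
pts=[C+b*.075+x*s*.03+k*np.cross(b,x)*.0045 for k in(-1,1) for s in(-1,1)]
print((proj("scene",pts)-[180,90])*5)
E
```

```text
b [ 0.97866921  0.18124997 -0.09672138] C [ 0.49519191 -0.28690867  0.25007706] [-0.0406479  -0.00335965  0.15886611]
[[237.25740649 349.76740797]
 [344.43122246 345.28954727]
 [234.32187665 339.79250947]
 [342.21765494 335.30456641]]
```

```bash
sed -i 's/np.cos(th),-np.sin(th)/np.cos(th),np.sin(th)/' plan.py
python3 - <<'E'
from plan import *
G,C,b,x=blank(.060,TH,.01,.06)
print("b",b,"C",C,slotcoords(W,C))
pts=[C+b*.075+x*s*.03+k*np.cross(b,x)*.0045 for k in(-1,1) for s in(-1,1)]
print((proj("scene",pts)-[180,90])*5)
E
```

```text
b [ 0.68858204  0.12747159 -0.71386677] C [ 0.47778668 -0.29013537  0.21304834] [-0.0019474  -0.00335424  0.14519984]
[[266.3212611  392.26982117]
 [365.59760844 388.04188091]
 [263.88422596 393.09013653]
 [363.8812093  388.83018468]]
```

```bash
python3 -m inch '-0.001 0.013 0.005 0 0 0 1; -0.001 0.013 0.006 -0.01 0 0 1; -0.001 0.013 0.005 0 0 0 1; 0 0 0 0 0 0 1; 0 0 0 0 0 0 1'
python3 - <<'E'
from plan import *
show()
G,C,b,x=blank(.060,TH,.01,.06)
print("b",b,"C",C,slotcoords(W,C), slotcoords(W,C+b*.075))
pts=[C+b*.075+x*s*.03+k*np.cross(b,x)*.0045 for k in(-1,1) for s in(-1,1)]
print((proj("scene",pts)-[180,110])*6)
s=grab_frame("scene");crop("scene",180,110,310,230,6,"s13.png",s)
E
```

```text
time: 9.85
tool_pos: [0.4608, -0.296, 0.2156]
tool_rot: [-0.139, 0.624, 0.751, -0.167]
contact_force: [0.2, -0.2, -0.3]
gripper_width: 0.682
t 9.85 p [ 0.4608 -0.296   0.2156] x [-0.184  0.983  0.   ] z [-0.416 -0.078 -0.906] F [ 0.2 -0.2 -0.3] w 58.0 q [-0.56  0.11  1.62 -0.29  1.73 -2.32]
b [ 0.69453208  0.12975453 -0.70766443] C [ 0.50661116 -0.28745491  0.18217621] [-0.00050407 -0.00074443  0.10298319] [-0.00044484 -0.00083419  0.02798292]
[[320.53934944 434.21684695]
 [439.07268971 428.87198324]
 [317.6421773  435.63910231]
 [437.03264992 430.25317208]]
```

View pics/s13.png

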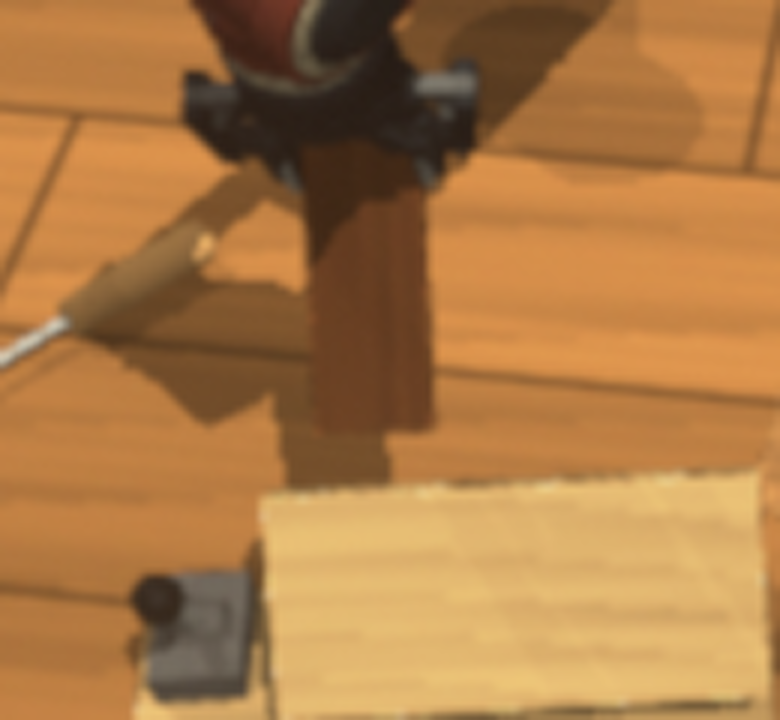

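```bash
python3 -m inch '0 0.014 0.005 0 0 0 1; 0 0.014 0.005 0 0 0 1; 0 0.009 0.003 0 0 0 1; 0 0 0 0 0 0 1'
python3 - <<'E'
from plan import *
show()
G,C,b,x=blank(.060,TH,.01,.06);print(slotcoords(W,C), slotcoords(W,C+b*.075),b)
E
```

```text
time: 10.23
tool_pos: [0.4887, -0.2914, 0.1882]
tool_rot: [-0.138, 0.624, 0.751, -0.167]
contact_force: [-0.5, 0.2, -1.5]
gripper_width: 0.679
t 10.23 p [ 0.4887 -0.2914  0.1882] x [-0.183  0.983 -0.   ] z [-0.416 -0.078 -0.906] F [-0.5  0.2 -1.5] w 57.7 q [-0.53  0.19  1.58 -0.28  1.7  -2.28]
[-0.00116703 -0.00010834  0.06359634] [-0.00114706 -0.00014341 -0.01140399] [ 0.69502931  0.12910499 -0.70729496]
```

```bash
python3 -m inch '0 0.009 0.003 0 0 0 1; 0 0.009 0.003 0 0 0 1; 0 0.009 0.003 0 0 0 1;0 0.01 0.004 0 0 0 1; 0 0 0 0 0 0 1'
python3 - <<'E'
from plan import *
show()
G,C,b,x=blank(.060,TH,.01,.06);print(slotcoords(W,C), slotcoords(W,C+b*.075),b)
E
```

```text
time: 10.65
tool_pos: [0.5166, -0.2864, 0.1598]
tool_rot: [-0.139, 0.624, 0.751, -0.167]
contact_force: [-0.1, 0.8, -1.5]
gripper_width: 0.682
t 10.65 p [ 0.5166 -0.2864  0.1598] x [-0.183  0.983  0.   ] z [-0.416 -0.077 -0.906] F [-0.1  0.8 -1.5] w 58.0 q [-0.5   0.27  1.54 -0.27  1.68 -2.24]
[-1.14363836e-03 -3.75960808e-05  2.34417724e-02] [-1.10166741e-03 -9.03486236e-05 -5.15585387e-02] [ 0.69478226  0.12929905 -0.7075022 ]
```

Sliding freely. Continue.

```bash
python3 -m inch '0 0.009 0.003 0 0 0 1; 0 0.009 0.003 0 0 0 1; 0 0.009 0.003 0 0 0 1;0 0.007 0.003 0 0 0 1; 0 0 0 0 0 0 1'
python3 - <<'E'
from plan import *
show()
G,C,b,x=blank(.060,TH,.01,.06);print(slotcoords(W,C), slotcoords(W,C+b*.075),b)
E
```

```text
time: 11.07
tool_pos: [0.5419, -0.2818, 0.1348]
tool_rot: [-0.138, 0.624, 0.751, -0.167]
contact_force: [0.1, 0.6, -0.4]
gripper_width: 0.676
t 11.07 p [ 0.5419 -0.2818  0.1348] x [-0.183  0.983 -0.   ] z [-0.416 -0.078 -0.906] F [ 0.1  0.6 -0.4] w 57.5 q [-0.48  0.34  1.5  -0.27  1.65 -2.21]
[-1.66160974e-03  7.98358269e-05 -1.23519713e-02] [-1.62473208e-03  4.75529138e-05 -8.73522967e-02] [ 0.69487928  0.12903945 -0.70745431]
```

```bash
python3 -m inch '0 0.006 0.002 0 0 0 1; 0 0.006 0.002 0 0 0 1; 0 0 0 0 0 0 1'; python3 -m inch '0 0.003 0.001 0 0 0 1;0 0.002 0.001 0 0 0 1;0 0 0 0 0 0 1';python3 - <<'E'
from plan import *
show()
G,C,b,x=blank(.060,TH,.01,.06);print(slotcoords(W,C))
E
```

```text
time: 11.32
tool_pos: [0.5509, -0.2804, 0.127]
tool_rot: [-0.138, 0.624, 0.751, -0.167]
contact_force: [-0.4, -0.3, -1.0]
gripper_width: 0.68
time: 11.57
tool_pos: [0.5545, -0.2801, 0.1239]
tool_rot: [-0.137, 0.625, 0.751, -0.166]
contact_force: [0.5, -0.2, -1.0]
gripper_width: 0.679
t 11.57 p [ 0.5545 -0.2801  0.1239] x [-0.182  0.983 -0.002] z [-0.414 -0.078 -0.907] F [ 0.5 -0.2 -1. ] w 57.7 q [-0.47  0.37  1.48 -0.26  1.64 -2.2 ]
[-0.00306046  0.00077076 -0.02903157]
```

```bash
python3 -m inch '0 0.003 0.001 0 0 0 1;0 0.001 0 0 0 0 1;0 0 0 0 0 0 1'; python3 -m inch '0 0.002 0.001 0 0 0 1;0 0.001 0 0 0 0 1;0 0 0 0 0 0 1';python3 - <<'E'
from plan import *
show()
G,C,b,x=blank(.060,TH,.01,.06);print(slotcoords(W,C))
E
```

```text
time: 11.82
tool_pos: [0.5556, -0.2802, 0.1233]
tool_rot: [-0.139, 0.624, 0.75, -0.169]
contact_force: [-8.7, 0.8, 5.4]
gripper_width: 0.678
time: 12.07
tool_pos: [0.5557, -0.2804, 0.1231]
tool_rot: [-0.142, 0.624, 0.749, -0.171]
contact_force: [-17.4, -0.5, 14.1]
gripper_width: 0.681
t 12.07 p [ 0.5557 -0.2804  0.1231] x [-0.181  0.984 -0.001] z [-0.426 -0.079 -0.901] F [-17.4  -0.5  14.1] w 57.9 q [-0.47  0.38  1.47 -0.27  1.66 -2.19]
[-0.00250157  0.00131767 -0.03051525]
```

```bash
python3 -m inch '0 -0.002 -0.001 0 0 0 1; 0 0 0 0 0 0 0.5;0 0 0 0 0 0 0.2;0 0 0 0 0 0 0; 0 0 0 0 0 0 0;0 0 -0.02 0 0 0 0; 0 0 -0.04 0 0 0 0;0 0 -0.04 0 0 0 0;0 0 0 0 0 0 0'
python3 - <<'E'
from plan import *
show()
s=grab_frame("scene");crop("scene",190,130,320,240,6,"s14.png",s)
s=grab_frame("top");crop("top",320,150,450,220,6,"t14.png",s)
E
```

```text
time: 12.82
tool_pos: [0.6052, -0.2724, 0.2213]
tool_rot: [-0.13, 0.626, 0.751, -0.165]
contact_force: [0.6, -0.3, 1.8]
gripper_width: 0.998
t 12.82 p [ 0.6052 -0.2724  0.2213] x [-0.184  0.983 -0.011] z [-0.401 -0.085 -0.912] F [ 0.6 -0.3  1.8] w 84.9 q [-0.43  0.38  1.29 -0.25  1.81 -2.2 ]
```

View pics/s14.png

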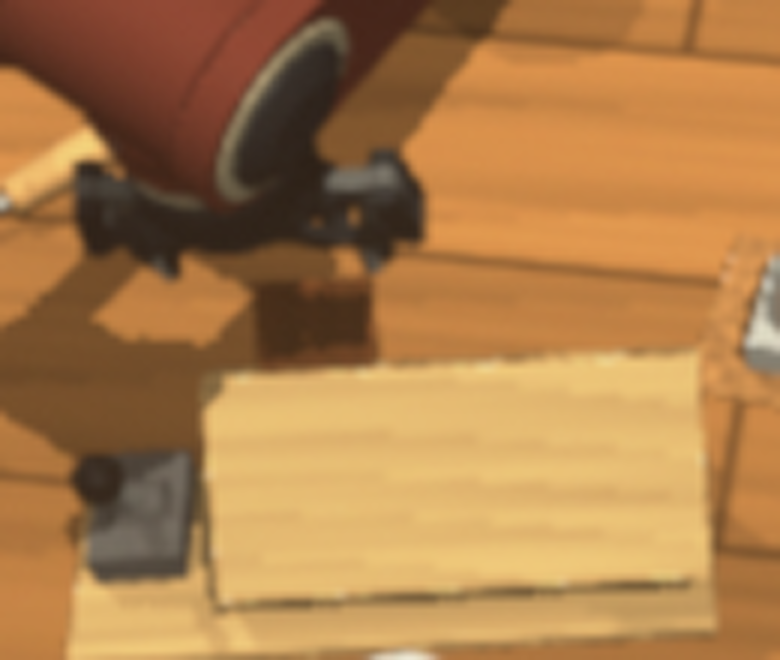

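View pics/t14.png

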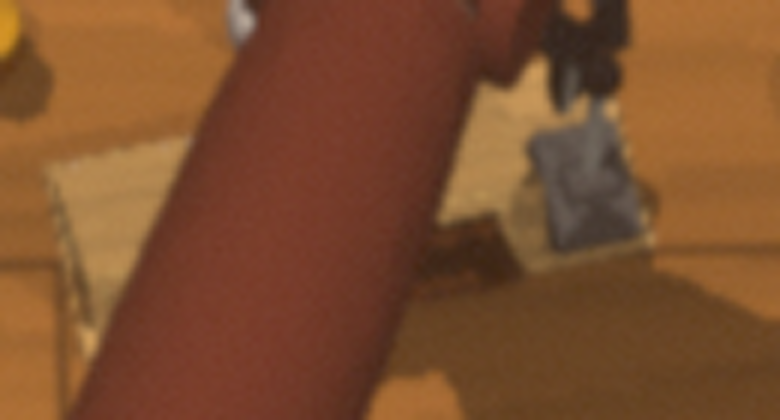

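Run:
```python
from plan import *
import plan as P
P.GO=.060
p,r=pick((.577,.2555),-.065,TH,.006,.08)
print(p)
plan(p,r,17,0)
```

```text
[0.49187066 0.26104121 0.09203725]
dist 0.5578166615551595 angle 46.711040948329696 per row 32.81274479736233 2.7477082910782173
0.032 0.002 0.007 -0.05 0 0.02 0; 0.032 0.002 0.006 -0.04 0 0.01 0; 0.032 0.001 0.007 -0.05 0 0.02 0; 0.032 -0.001 0.007 -0.04 0 0.01 0; 0.032 0 0.007 -0.05 0.01 0.02 0; 0.032 -0.002 0.007 -0.04 0 0.01 0; 0.032 -0.003 0.007 -0.05 0 0.02 0; 0.032 -0.003 0.007 -0.04 0 0.01 0; 0.032 -0.004 0.006 -0.05 0 0.01 0; 0.032 -0.004 0.007 -0.05 0 0.02 0
0.032 -0.006 0.006 -0.04 0 0.01 0; 0.031 -0.006 0.006 -0.05 0 0.02 0; 0.032 -0.007 0.006 -0.04 0 0.01 0; 0.031 -0.008 0.005 -0.05 0 0.02 0; 0.032 -0.008 0.005 -0.04 0 0.02 0; 0.031 -0.009 0.005 -0.05 0.01 0.01 0; 0.031 -0.01 0.004 -0.04 0 0.02 0
end [0.492  0.2611 0.0922] want [0.4919 0.261  0.092 ] ang err 0.42
```

```bash
python3 -m inch '0.032 0.002 0.004 -0.05 0 0.02 0; 0.032 0.002 0.004 -0.04 0 0.01 0; 0.032 0.001 0.005 -0.05 0 0.02 0; 0.032 -0.001 0.007 -0.04 0 0.01 0; 0.032 0 0.007 -0.05 0.01 0.02 0; 0.032 -0.002 0.007 -0.04 0 0.01 0; 0.032 -0.003 0.007 -0.05 0 0.02 0; 0.032 -0.003 0.007 -0.04 0 0.01 0; 0.032 -0.004 0.006 -0.05 0 0.01 0; 0.032 -0.004 0.007 -0.05 0 0.02 0'; python3 -m inch '0.032 -0.006 0.006 -0.04 0 0.01 0; 0.031 -0.006 0.006 -0.05 0 0.02 0; 0.032 -0.007 0.006 -0.04 0 0.01 0; 0.031 -0.008 0.006 -0.05 0 0.02 0; 0.032 -0.008 0.006 -0.04 0 0.02 0; 0.031 -0.009 0.006 -0.05 0.01 0.01 0; 0.031 -0.01 0.004 -0.04 0 0.02 0;0 0 0 0 0 0 0; 0 0 0 0 0 0 0'
python3 - <<'E'
from plan import *
show()
import plan as P
P.GO=.060
p,r=pick((.577,.2555),-.065,TH,.006,.02)
plan(p,r,4,0)
s=grab_frame("scene");crop("scene",340,140,460,250,6,"s15.png",s)
s=grab_frame("scene");crop("scene",190,130,370,240,4,"s15b.png",s)
E
```

```text
time: 13.75
tool_pos: [0.5365, 0.044, 0.1452]
tool_rot: [0.018, 0.695, 0.719, 0.002]
contact_force: [1.0, 0.5, 0.1]
gripper_width: 1.001
time: 14.5
tool_pos: [0.4902, 0.2631, 0.092]
tool_rot: [0.12, 0.72, 0.674, 0.116]
contact_force: [-0.2, -0.4, -0.1]
gripper_width: 1.003
t 14.5 p [0.4902 0.2631 0.092 ] x [0.066 0.998 0.005] z [ 0.328 -0.017 -0.944] F [-0.2 -0.4 -0.1] w 85.3 q [ 0.44 -0.15  2.08 -0.19  0.92 -0.97]
dist 0.0605980935114347 angle 0.8690802551283626 per row 15.149523377858674 0.21727006378209066
-0.001 0.001 0.015 0 0 0 0; 0 0 0.015 -0.01 0 0 0; -0.001 0.001 0.015 0 0 0 0; 0 0 0.016 0 0 0 0
end [0.5122 0.2599 0.0351] want [0.5123 0.2597 0.0357] ang err 0.38
```

View pics/s15.png

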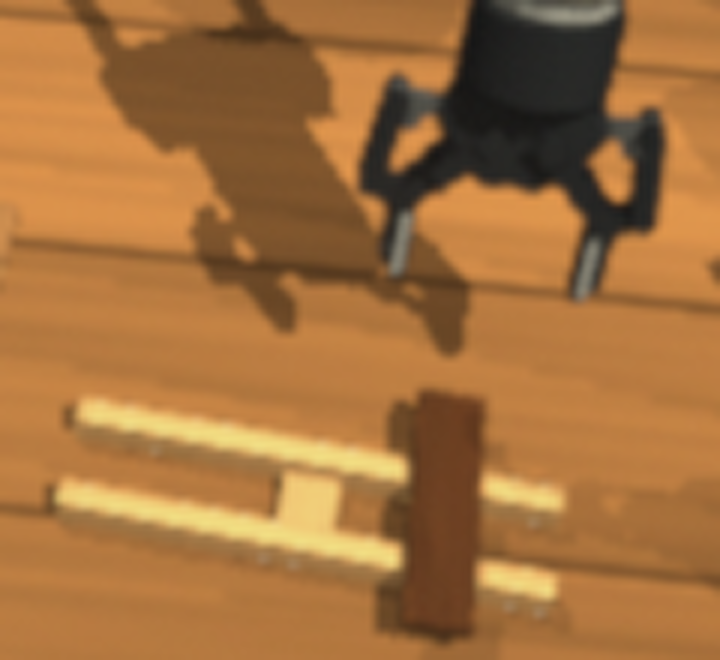

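View pics/s15b.png

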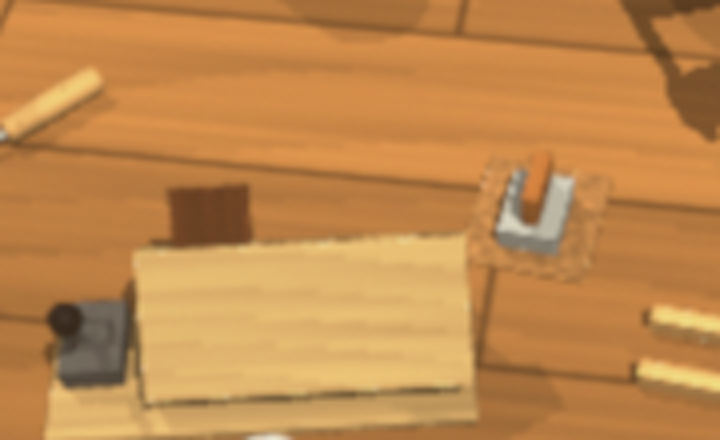

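```bash
python3 -m inch '-0.001 0.001 0.015 0 0 0 0; 0 0 0.015 -0.01 0 0 0; -0.001 0.001 0.015 0 0 0 0; 0 0 0.016 0 0 0 0;0 0 0 0 0 0 0'
python3 - <<'E'
from plan import *
show()
import plan as P
P.GO=.060
p,r=pick((.577,.2555),-.065,TH,.006,0)
plan(p,r,2,0)
s=grab_frame("scene");crop("scene",340,140,460,250,6,"s16.png",s)
E
```

```text
time: 15.02
tool_pos: [0.5146, 0.2566, 0.035]
tool_rot: [0.124, 0.722, 0.671, 0.118]
contact_force: [-1.4, 0.1, -0.4]
gripper_width: 1.001
t 15.02 p [0.5146 0.2566 0.035 ] x [0.073 0.997 0.005] z [ 0.337 -0.02  -0.941] F [-1.4  0.1 -0.4] w 85.0 q [ 0.41 -0.02  2.07 -0.21  0.79 -0.96]
dist 0.018862176944995174 angle 0.5914225205656624 per row 9.431088472497587 0.2957112602828312
0.001 -0.001 0.009 0 0 0 0; 0.002 -0.001 0.01 0 0 -0.01 0
end [0.5193 0.2593 0.0164] want [0.5192 0.2593 0.0169] ang err 0.3
```

View pics/s16.png

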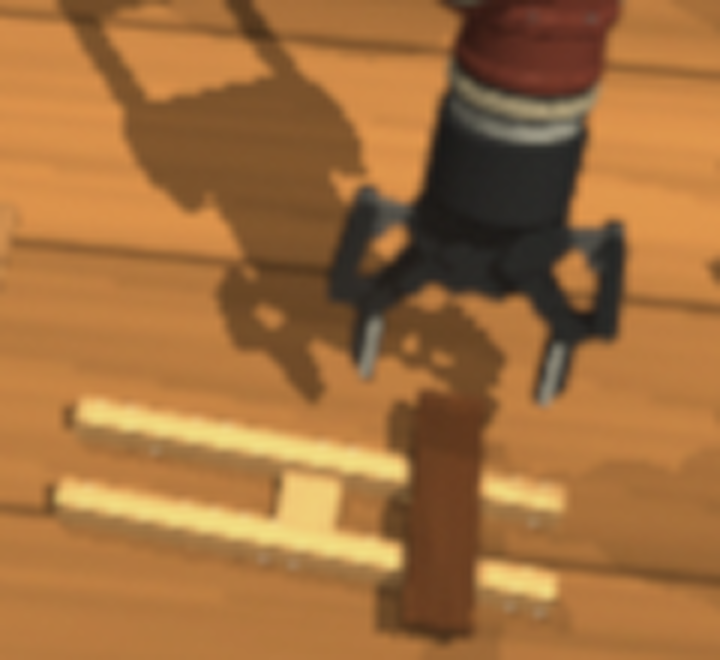

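```bash
python3 -m inch '0.001 -0.001 0.009 0 0 0 0; 0 -0.001 0.01 0 0 0 0;0 0 0 0 0 0 0;0 0 0 0 0 0 0.5;0 0 0 0 0 0 0.7; 0 0 0 0 0 0 1; 0 0 0 0 0 0 1; 0 0 0 0 0 0 1; 0 0 0 0 0 0 1'
python3 - <<'E'
from plan import *
show()
s=grab_frame("scene");crop("scene",340,140,460,250,6,"s17.png",s)
E
```

```text
time: 15.82
tool_pos: [0.5201, 0.2603, 0.0202]
tool_rot: [0.125, 0.72, 0.671, 0.121]
contact_force: [-2.3, -0.8, 4.1]
gripper_width: 0.397
t 15.82 p [0.5201 0.2603 0.0202] x [0.069 0.998 0.008] z [ 0.342 -0.017 -0.94 ] F [-2.3 -0.8  4.1] w 33.8 q [ 0.41  0.02  2.06 -0.22  0.76 -0.95]
```

View pics/s17.png

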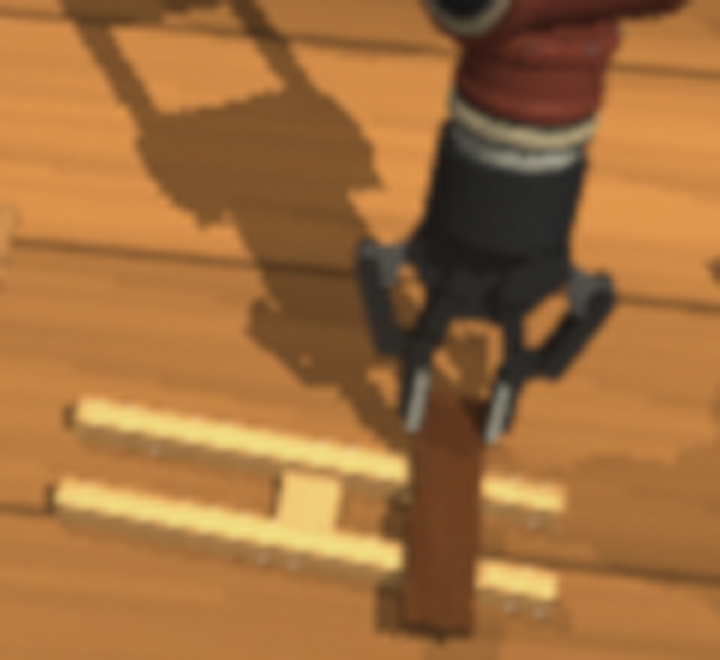

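```bash
python3 -m inch '0 0.003 -0.01 0 0 0 1; 0 0.01 -0.028 0 0 0 1; 0 0.013 -0.037 0 0 0 1;0 0.013 -0.037 0 0 0 1;0 0.013 -0.037 0 0 0 1;0 0.01 -0.03 0 0 0 1;0 0 0 0 0 0 1'
python3 - <<'E'
from plan import *
import plan as P
P.GO=.058
show()
s=grab_frame("scene");crop("scene",320,100,460,250,4,"s18.png",s)
p,r=slotpose(N,.12,TH,.0025)
plan(p+[-.01,0,.02],r,16,1)
E
```

```text
time: 16.45
tool_pos: [0.5208, 0.2606, 0.22]
tool_rot: [0.127, 0.72, 0.67, 0.129]
contact_force: [1.1, 0.0, 1.1]
gripper_width: 0.396
t 16.45 p [0.5208 0.2606 0.22  ] x [0.069 0.998 0.015] z [ 0.356 -0.011 -0.935] F [1.1 0.  1.1] w 33.7 q [ 0.41 -0.24  1.94 -0.17  1.12 -1.04]
dist 0.44317305823140984 angle 47.73471841701414 per row 27.698316139463117 2.983419901063384
-0.027 -0.003 -0.004 0.05 0 -0.02 1; -0.027 -0.004 -0.004 0.05 0 -0.01 1; -0.027 -0.004 -0.003 0.05 0 -0.02 1; -0.027 -0.006 -0.004 0.05 -0.01 -0.01 1; -0.027 -0.005 -0.003 0.05 0 -0.02 1; -0.027 -0.006 -0.002 0.05 0 -0.02 1; -0.027 -0.007 -0.002 0.05 0 -0.01 1; -0.027 -0.007 -0.002 0.05 0 -0.02 1; -0.026 -0.008 -0.002 0.05 0 -0.02 1; -0.027 -0.009 -0.001 0.04 0 -0.01 1
-0.026 -0.008 -0.001 0.05 -0.01 -0.02 1; -0.026 -0.009 0 0.05 0 -0.01 1; -0.026 -0.01 0.001 0.05 0 -0.02 1; -0.026 -0.01 0.001 0.05 0 -0.02 1; -0.026 -0.01 0.001 0.05 0 -0.01 1; -0.025 -0.011 0.002 0.05 0 -0.02 1
end [ 0.4196 -0.1702  0.2527] want [ 0.4195 -0.1703  0.2526] ang err 0.2
```

View pics/s18.png

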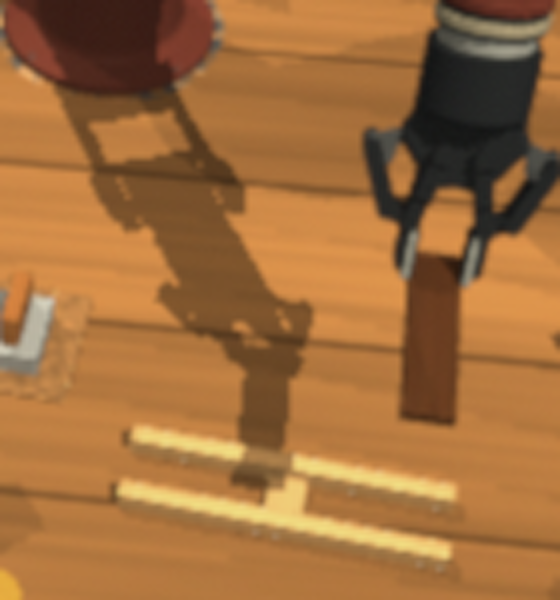

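```bash
python3 -m inch '-0.027 -0.003 -0.004 0.05 0 -0.02 1; -0.027 -0.004 -0.004 0.05 0 -0.01 1; -0.027 -0.004 -0.003 0.05 0 -0.02 1; -0.027 -0.006 -0.004 0.05 -0.01 -0.01 1; -0.027 -0.005 -0.003 0.05 0 -0.02 1; -0.027 -0.006 -0.002 0.05 0 -0.02 1; -0.027 -0.007 -0.002 0.05 0 -0.01 1; -0.027 -0.007 -0.002 0.05 0 -0.02 1; -0.026 -0.008 -0.002 0.05 0 -0.02 1; -0.027 -0.009 -0.001 0.04 0 -0.01 1'; python3 -m inch '-0.026 -0.008 -0.001 0.05 -0.01 -0.02 1; -0.026 -0.009 0 0.05 0 -0.01 1; -0.026 -0.01 0.001 0.05 0 -0.02 1; -0.026 -0.01 0.001 0.05 0 -0.02 1; -0.026 -0.01 0.001 0.05 0 -0.01 1; -0.025 -0.011 0.002 0.05 0 -0.02 1;0 0 0 0 0 0 1;0 0 0 0 0 0 1'
python3 - <<'E'
from plan import *
import plan as P
P.GO=.058
show()
p,r=slotpose(N,.10,TH,.0025)
plan(p,r,3,1)
E
```

```text
time: 17.33
tool_pos: [0.4532, -0.0114, 0.2328]
tool_rot: [-0.043, 0.674, 0.735, -0.06]
contact_force: [0.7, -0.9, -1.0]
gripper_width: 0.396
time: 18.0
tool_pos: [0.4168, -0.1715, 0.247]
tool_rot: [-0.143, 0.624, 0.749, -0.169]
contact_force: [-0.6, 0.5, -0.8]
gripper_width: 0.398
t 18.0 p [ 0.4168 -0.1715  0.247 ] x [-0.18   0.984  0.003] z [-0.425 -0.076 -0.902] F [-0.6  0.5 -0.8] w 33.8 q [-0.41 -0.1   1.79 -0.25  1.83 -2.18]
dist 0.03921724248852667 angle 0.627685368576551 per row 13.072414162842223 0.20922845619218366
0 0.012 0.005 0 0 0 1; -0.001 0.012 0.004 -0.01 0 0 1; 0 0.013 0.005 0 0 0 1
end [ 0.444  -0.1674  0.2185] want [ 0.4434 -0.1677  0.2185] ang err 0.18
```

```bash
python3 -m inch '0 0.012 0.005 0 0 0 1; -0.001 0.012 0.004 -0.01 0 0 1; 0 0.013 0.005 0 0 0 1; 0 0 0 0 0 0 1; 0 0 0 0 0 0 1'
python3 - <<'E'
from plan import *
show()
G,C,b,x=blank(.058,TH,.0025,.06)
print("b",b,slotcoords(N,C), slotcoords(N,C+b*.075))
pts=[C+b*.075+x*s*.018+k*np.cross(b,x)*.0045 for k in(-1,1) for s in(-1,1)]
print((proj("scene",pts)-[200,110])*6)
s=grab_frame("scene");crop("scene",200,110,330,230,6,"s19.png",s)
t=grab_frame("top");crop("top",320,150,440,230,6,"t19.png",t)
print((proj("top",pts)-[320,150])*6)
E
```

```text
time: 18.42
tool_pos: [0.4442, -0.1661, 0.219]
tool_rot: [-0.139, 0.623, 0.751, -0.166]
contact_force: [-0.6, -1.2, 0.9]
gripper_width: 0.396
t 18.42 p [ 0.4442 -0.1661  0.219 ] x [-0.184  0.983  0.002] z [-0.416 -0.076 -0.906] F [-0.6 -1.2  0.9] w 33.7 q [-0.38 -0.03  1.76 -0.23  1.78 -2.14]
b [ 0.69435899  0.13132887 -0.70754387] [-0.00110676 -0.00154504  0.09966502] [-0.0010601  -0.00175326  0.02466498]
[[482.46509434 428.47344136]
 [553.0182875  425.17911883]
 [481.58072024 429.8464503 ]
 [552.64010811 426.5270537 ]]
[[239.7448919  303.97359947]
 [173.3767478  317.80438228]
 [238.16864184 290.19949366]
 [171.56661866 304.06366018]]
```

View pics/s19.png

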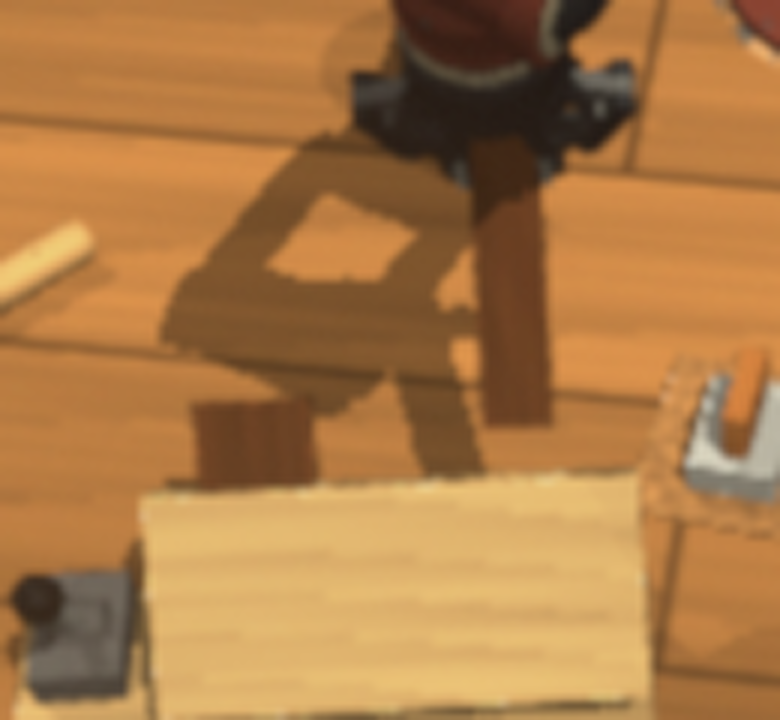

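View pics/t19.png

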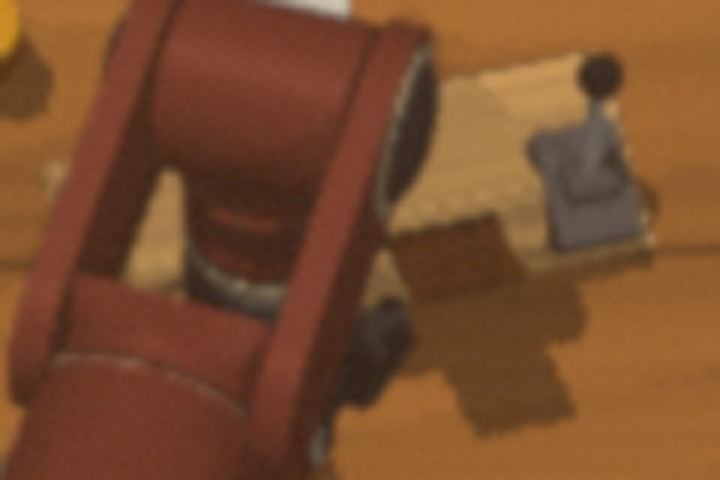

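```bash
python3 -m inch '-0.001 0.014 0.005 0 0 0 1; 0 0.014 0.005 0 0 0 1; 0 0.009 0.003 0 0 0 1; 0 0 0 0 0 0 1'
python3 - <<'E'
from plan import *
show()
G,C,b,x=blank(.058,TH,.0025,.06);print(slotcoords(N,C), slotcoords(N,C+b*.075),b)
E
```

```text
time: 18.85
tool_pos: [0.4696, -0.1641, 0.197]
tool_rot: [-0.141, 0.624, 0.749, -0.17]
contact_force: [-14.8, 0.8, 16.1]
gripper_width: 0.398
t 18.85 p [ 0.4696 -0.1641  0.197 ] x [-0.18   0.984 -0.001] z [-0.424 -0.079 -0.902] F [-14.8   0.8  16.1] w 33.8 q [-0.36  0.05  1.72 -0.23  1.75 -2.11]
[-0.00292871  0.00129953  0.06617553] [-0.00222169  0.00143567 -0.00882136] [ 0.6890434   0.12567568 -0.71374002]
```

Run:
```python
from plan import *
print(state()["ft_torque"])
G,C,b,x=blank(.058,TH,.0025,.06)
pts=[C-b*.075+x*s*.018+k*np.cross(b,x)*.0045 for k in(-1,1) for s in(-1,1)]
print((proj("scene",pts)-[240,130])*8)
s=grab_frame("scene");crop("scene",240,130,330,200,8,"s20.png",s)
t=grab_frame("top");crop("top",320,160,440,230,6,"t20.png",t)
```

```text
[0.30792322 2.98503803 0.04008139]
[[298.75008867 103.80389284]
 [394.25563768 100.12309083]
 [297.37336569 103.63883623]
 [393.57366376  99.93149816]]
```

View pics/s20.png

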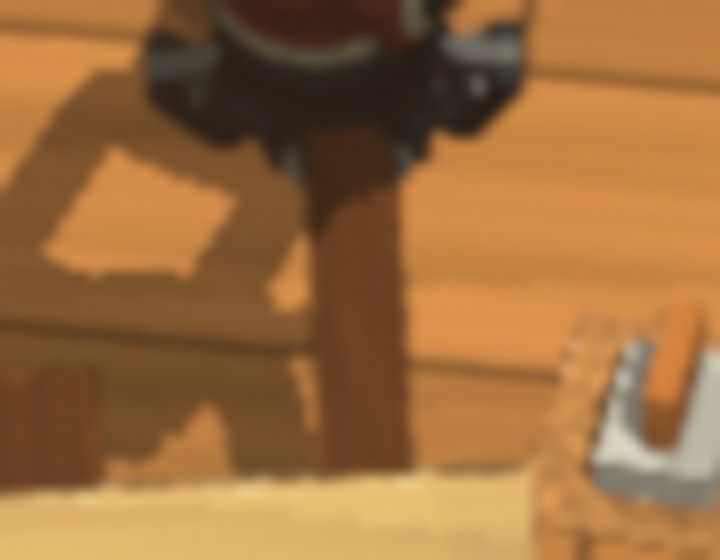

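View pics/t20.png

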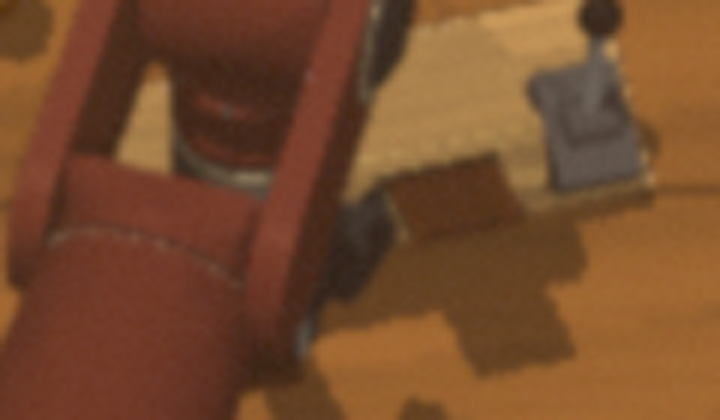

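Run:
```python
from plan import *
h=np.array([np.cos(RY),np.sin(RY),0]);zs=(-h+[0,0,1])*.70711;xs=(-h-[0,0,1])*.70711;ys=np.cross(zs,xs)
for M,w in((W,.03),(N,.018)):
  for s in(.045,.015):
    print(proj("scene",[M-.0045*xs+zs*s+ys*k*w for k in(1,-1)]).round(1).tolist())
s=grab_frame("scene");crop("scene",215,150,315,195,8,"s21.png",s)
```

```text
[[232.3, 177.0], [252.2, 176.1]]
[[233.0, 186.9], [252.8, 186.0]]
[[279.3, 174.9], [291.2, 174.4]]
[[279.9, 184.8], [291.7, 184.3]]
```

View pics/s21.png

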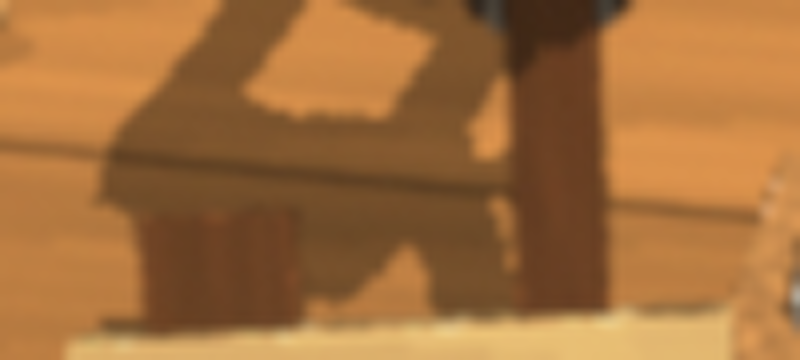

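Run:
```python
from plan import *
def an(p,x,z,w,d,org,sc):
    x=np.array(x);x/=np.linalg.norm(x);z=np.array(z);z/=np.linalg.norm(z);y=np.cross(z,x)
    for ph in np.radians([-4,0,4,8]):
        t=TH+ -ph
        b=y*np.cos(t)+z*np.sin(t)
        n=-np.cross(x,b) ; n=n*np.sign(n[2])
        G=np.array(p)-np.array(z)*d
        pts=[G+b*l+x*s*w/2+n*.0045 for l in(-.017,.133) for s in(-1,1)]
        print(np.degrees(ph).round(),((proj("scene",pts)-org)*sc).round().tolist())
an([.5208,.2606,.22],[.069,.998,.015],[.356,-.011,-.935],.036,.0025,[320,100],4)
print("wide");an([.5176,.133,.1832],[.109,.994,.008],[.358,-.032,-.933],.06,.0085,[320,100],4)
s=cv2.imread("pics/s18.png"); cv2.imwrite("pics/s18z.png",cv2.resize(s[220:460,370:500],None,fx=3,fy=2.5))
```

```text
-4.0 [[410.0, 248.0], [461.0, 254.0], [398.0, 419.0], [454.0, 427.0]]
0.0 [[409.0, 248.0], [461.0, 255.0], [401.0, 411.0], [457.0, 418.0]]
4.0 [[409.0, 249.0], [460.0, 256.0], [403.0, 401.0], [460.0, 409.0]]
8.0 [[409.0, 250.0], [460.0, 257.0], [406.0, 390.0], [463.0, 398.0]]
wide
-4.0 [[210.0, 252.0], [292.0, 266.0], [175.0, 416.0], [263.0, 432.0]]
0.0 [[210.0, 253.0], [291.0, 267.0], [177.0, 408.0], [265.0, 424.0]]
4.0 [[210.0, 254.0], [291.0, 268.0], [178.0, 399.0], [266.0, 415.0]]
8.0 [[210.0, 255.0], [291.0, 269.0], [179.0, 388.0], [268.0, 404.0]]
```

View pics/s18z.png

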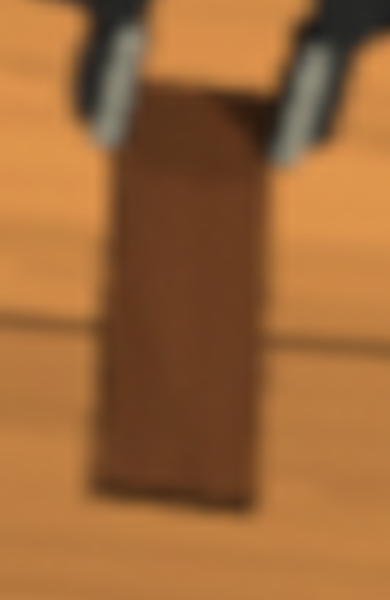

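```bash
python3 -m inch '0 -0.009 -0.003 0 0 0 1; 0 -0.014 -0.005 0 0 0 1; 0 -0.009 -0.003 0 0 0 1; 0 0 0 0 0 0 1; 0 0 0 0 0 0 1'
python3 - <<'E'
from plan import *
show()
G,C,b,x=blank(.0615,TH,.0025,.06)
print(b,slotcoords(N,C+b*.075),slotcoords(N,C))
n=np.cross(x,b);n=n*np.sign(n[2])
pts=[C+b*l+x*s*.018+k*n*.0045 for l in(-.075,.075) for k in(-1,1) for s in(-1,1)]
print(((proj("scene",pts)-[260,120])*7).round(0))
s=grab_frame("scene");crop("scene",260,120,320,195,7,"s22.png",s)
E
```

```text
time: 19.42
tool_pos: [0.4485, -0.1676, 0.2169]
tool_rot: [-0.137, 0.625, 0.751, -0.165]
contact_force: [0.8, 0.7, -0.9]
gripper_width: 0.397
t 19.42 p [ 0.4485 -0.1676  0.2169] x [-0.182  0.983 -0.   ] z [-0.413 -0.077 -0.908] F [ 0.8  0.7 -0.9] w 33.7 q [-0.38 -0.02  1.75 -0.23  1.77 -2.14]
[ 0.69761233  0.12889352 -0.70478614] [-0.0028829   0.00085202  0.01686729] [-0.00263716  0.00083623  0.09186723]
[[119. 101.]
 [203.  97.]
 [118. 100.]
 [202.  97.]
 [138. 448.]
 [220. 445.]
 [137. 450.]
 [220. 446.]]
```

View pics/s22.png

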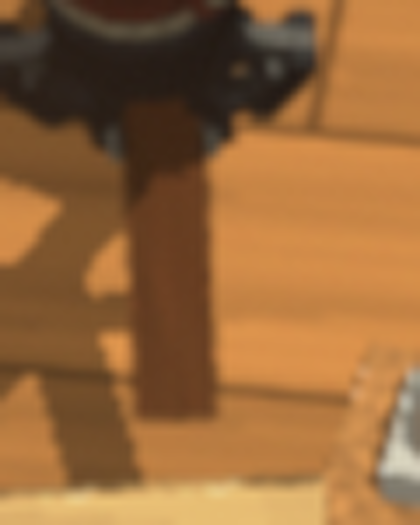

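Run:
```python
from plan import *
a=cv2.imread("pics/s19.png");b=cv2.imread("pics/s22.png")
print(a[320:400,495:540].mean((0,1)),b[330:400,148:205].mean((0,1)))
print(a[430:470,225:300].mean((0,1)))
out=np.hstack([cv2.resize(a[90:490,430:620],None,fx=1.17,fy=1.17)[:460],cv2.resize(b[0:460],None,fx=1,fy=1)])
cv2.imwrite("pics/cmp.png",out)
```

```text
[ 35.09055556  64.96805556 107.20527778] [ 34.53483709  63.07293233 104.13458647]
[ 35.65733333  64.92       105.23733333]
```

View pics/cmp.png

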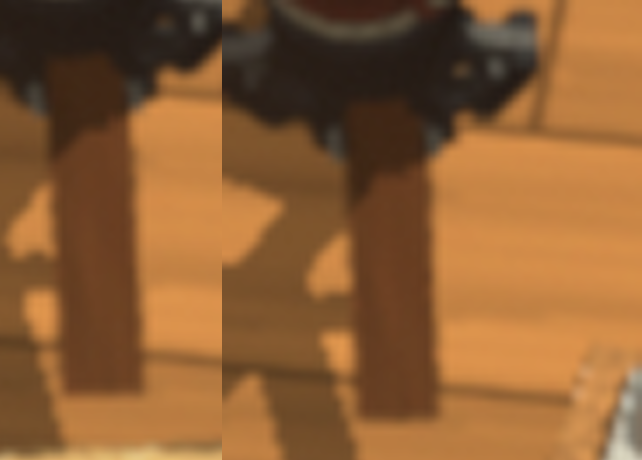

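```bash
python3 -m inch '0 -0.001 0.003 0 0 0 1; 0 0.012 0.004 0 0 0 1; 0 0.011 0.004 0 0 0 1; 0 0 0 0 0 0 1'
python3 - <<'E'
from plan import *
show()
G,C,b,x=blank(.048,TH,.0025,.06);print(slotcoords(N,C), slotcoords(N,C+b*.075),b)
E
python3 -m inch '0 0.003 0.001 0 0 0 1; 0 0 0 0 0 0 1';python3 -m inch '0 0.003 0.001 0 0 0 1; 0 0 0 0 0 0 1'; python3 -m inch '0 0.003 0.001 0 0 0 1; 0 0 0 0 0 0 1'
```

```text
time: 19.8
tool_pos: [0.4634, -0.164, 0.1943]
tool_rot: [-0.14, 0.624, 0.751, -0.166]
contact_force: [0.1, -0.6, -0.3]
gripper_width: 0.396
t 19.8 p [ 0.4634 -0.164   0.1943] x [-0.183  0.983  0.003] z [-0.417 -0.075 -0.906] F [ 0.1 -0.6 -0.3] w 33.7 q [-0.37  0.03  1.74 -0.22  1.74 -2.12]
[ 0.00277848 -0.00015153  0.07856937] [ 0.00289587 -0.00037039  0.00356944] [ 0.69367653  0.13134667 -0.70820966]
time: 19.97
tool_pos: [0.4657, -0.1641, 0.1941]
tool_rot: [-0.139, 0.624, 0.751, -0.166]
contact_force: [-0.3, 0.4, -0.5]
gripper_width: 0.399
time: 20.13
tool_pos: [0.4668, -0.1643, 0.1942]
tool_rot: [-0.14, 0.624, 0.75, -0.168]
contact_force: [-6.4, -0.5, 6.6]
gripper_width: 0.394
time: 20.3
tool_pos: [0.4674, -0.1644, 0.1944]
tool_rot: [-0.141, 0.624, 0.749, -0.17]
contact_force: [-12.8, -0.4, 15.6]
gripper_width: 0.395
```

```bash
python3 -m inch '0 -0.006 -0.002 0 0 0 1; 0 0 0 0 0 0 1';  python3 - <<'E'
from plan import *
show()
G,C,b,x=blank(.048,TH,.0025,.06);print(slotcoords(N,C), slotcoords(N,C+b*.075),b)
n=np.cross(x,b);n=n*np.sign(n[2])
pts=[C+b*l+x*s*.018+k*n*.0045 for l in(-.075,.075) for k in(-1,1) for s in(-1,1)]
print(((proj("scene",pts)-[240,120])*7).round(0)[-4:])
print(((proj("top",pts)-[320,160])*6).round(0))
s=grab_frame("scene");crop("scene",240,120,320,195,7,"s23.png",s)
t=grab_frame("top");crop("top",320,160,440,230,6,"t23.png",t)
E
```

```text
time: 20.47
tool_pos: [0.466, -0.1646, 0.196]
tool_rot: [-0.137, 0.625, 0.751, -0.165]
contact_force: [0.7, -0.5, -0.7]
gripper_width: 0.392
t 20.47 p [ 0.466  -0.1646  0.196 ] x [-0.182  0.983 -0.001] z [-0.412 -0.077 -0.908] F [ 0.7 -0.5 -0.7] w 33.3 q [-0.37  0.04  1.73 -0.22  1.74 -2.12]
[-0.0003885   0.00107889  0.078     ] [-0.0006542   0.00111369  0.00300014] [ 0.69784283  0.12867819 -0.70459727]
[[279. 479.]
 [361. 476.]
 [278. 481.]
 [361. 477.]]
[[304. 390.]
 [233. 405.]
 [303. 376.]
 [231. 391.]
 [236. 221.]
 [170. 235.]
 [234. 207.]
 [169. 221.]]
```

View pics/s23.png

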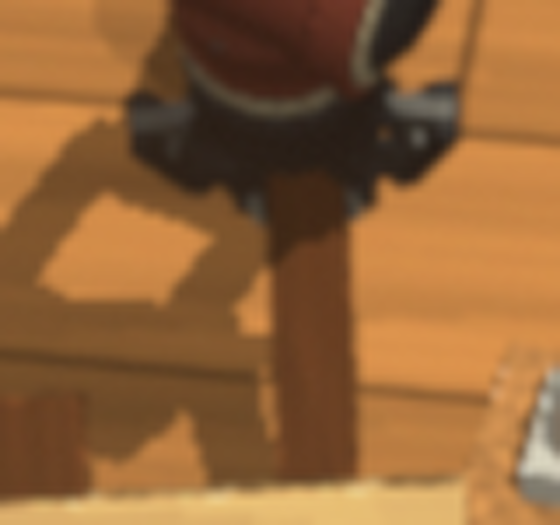

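View pics/t23.png

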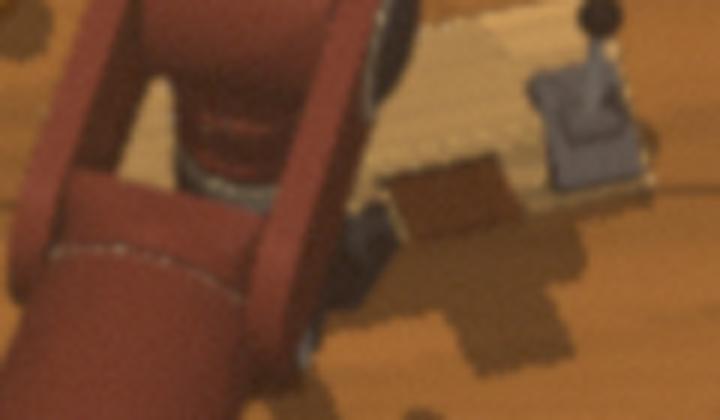

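Run:
```python
from plan import *
t=cv2.cvtColor(cv2.imread("pics/top0.png"),cv2.COLOR_BGR2GRAY).astype(float)
print(t[190:204,344:363:1].astype(int))
print(t[182:196,379:406:1].astype(int))
h=np.array([np.cos(RY),np.sin(RY),0]);zs=(-h+[0,0,1])*.70711;xs=(-h-[0,0,1])*.70711;ys=np.cross(zs,xs)
print("wide outer corners pred", ((proj("top",[W-.0045*xs+ys*k*.03+zs*.045 for k in(-1,1)]+[W-.0045*xs+ys*k*.03 for k in(-1,1)])-[320,160])*6).round(0).tolist())
```

```text
[[126 125 126 126 129 127 130 131 133 131 131 131 131 133 133 131 130 133
  138]
 [131 130 130 130 131 132 131 133 134 135 133 130 132 135 135 128 120 123
  128]
 [132 132 132 135 136 133 132 133 135 133 130 124 122 124 126 121 117 117
  118]
 [132 131 130 136 138 132 127 125 123 118 121 118 117 115 112 111 112 114
  112]
 [131 129 124 126 126 122 120 120 115 111 110 113 111 100  92  91 101 110
  109]
 [122 120 117 114 114 111 110 113 107  94  91  87  89  81  76  80  97 109
  110]
 [114 111 109 105  95  90  87  88  86  82  78  77  77  77  76  89 101 111
  111]
 [107 103  97  87  82  79  78  78  78  82  81  89  91  91  99 115 115 112
  113]
 [104 102  91  82  80  89  91  92  91  94 102 117 118 119 124 128 128 118
  116]
 [102 103  97  86  97 117 122 119 120 125 128 129 127 123 121 120 120 117
  115]
 [108 109 103 100 117 134 131 127 123 126 125 124 121 119 115 112 111 110
  107]
 [113 115 112 109 118 125 123 122 119 117 115 114 115 115 107  99  98  99
   97]
 [118 116 114 112 117 115 112 111 117 113 106 100 101 103 101  95  94  93
   94]
 [114 112 110 110 112 106 101  99 104 102 100  
[... 1006 characters left out ...]
11 120
  127 124 119 121 123 122 118 118 116]
 [104 105 105  94  88  88  90  91  98 109 111 113 120 126 127 120 118 122
  124 121 117 117 114 112 113 116 107]
 [102 105 107 108 114 117 119 122 126 124 120 119 122 123 121 117 117 116
  113 112 112 111 103  97  98  99  95]
 [107 107 115 127 129 129 123 124 126 122 120 119 117 115 113 114 112 106
  100  97  97  99  93  91  91  94  93]
 [118 113 116 124 125 123 121 119 117 114 115 117 110 104 100 100 101  98
   95  94  95  95  95  95  96  96  96]
 [120 116 118 116 114 116 116 115 106 101 100 104  97  98  96  94  94  95
   96  96  96  96  95  96  95  97  94]]
wide outer corners pred [[403.0, 221.0], [515.0, 198.0], [380.0, 175.0], [489.0, 153.0]]
```

```bash
python3 -m inch '0 0 0 0 0 0 1; 0 0 0 0 0 0 1; 0 0 0 0 0 0 1; 0 0 0 0 0 0 1';  python3 - <<'E'
from plan import *
show()
G,C,b,x=blank(.048,TH,.0025,.06);print(slotcoords(N,C), slotcoords(N,C+b*.075),b)
E
```

```text
time: 20.9
tool_pos: [0.4657, -0.1642, 0.1945]
tool_rot: [-0.138, 0.624, 0.751, -0.166]
contact_force: [0.6, 0.4, -1.7]
gripper_width: 0.393
t 20.9 p [ 0.4657 -0.1642  0.1945] x [-0.183  0.983  0.001] z [-0.415 -0.076 -0.907] F [ 0.6  0.4 -1.7] w 33.4 q [-0.36  0.04  1.74 -0.22  1.74 -2.12]
[0.00093966 0.00053071 0.07710066] [0.00086147 0.0004622  0.00210039] [ 0.69585765  0.12971176 -0.70636888]
```

```bash
python3 - <<'E'
import cv2,numpy as np
a=cv2.cvtColor(cv2.imread("pics/s16.png"),cv2.COLOR_BGR2GRAY).astype(float);b=cv2.cvtColor(cv2.imread("pics/s17.png"),cv2.COLOR_BGR2GRAY).astype(float)
for u in (425,440,455):
    pa=a[600:660,u-8:u+8].mean(1);pb=b[600:660,u-8:u+8].mean(1)
    print(u,pa[::4].astype(int),pb[::4].astype(int))
E
python3 -c "
import cv2,numpy as np
a=cv2.imread('pics/s16.png')[540:660,380:500];b=cv2.imread('pics/s17.png')[540:660,380:500]
cv2.imwrite('pics/cmp2.png',cv2.resize(np.hstack([a,b]),None,fx=3,fy=3))"
```

```text
425 [ 72  72  71  72  70  66  59  57  62  80 102 116 121 120 118] [ 71  71  72  72  70  66  58  54  61  79 102 116 121 121 119]
440 [ 72  71  72  71  71  70  66  60  56  61  76  93 108 115 115] [ 72  72  72  71  71  70  66  60  56  63  80  96 109 115 114]
455 [ 74  73  73  73  73  73  69  63  59  69  88 103 113 116 115] [ 73  73  73  72  73  73  69  64  61  75  96 110 116 115 114]
```

View pics/cmp2.png

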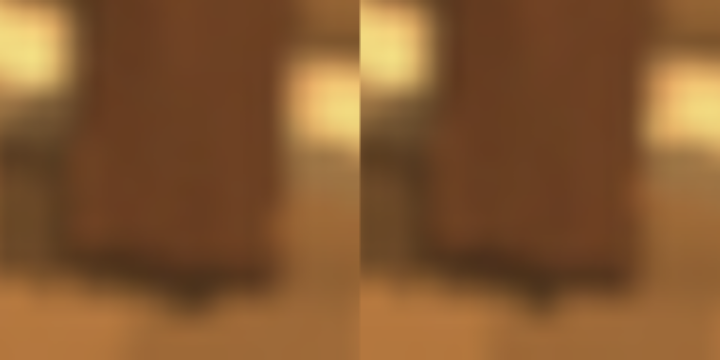

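```bash
python3 -m inch '0.002 0 -0.001 0 0 0 1; 0.002 0 0 0 0 0 1; 0 0.003 0.001 0 0 0 1; 0 0 0 0 0 0 1;0 0 0 0 0 0 1'; python3 -m inch '0 0.003 0.001 0 0 0 1; 0 0 0 0 0 0 1';  python3 - <<'E'
from plan import *
show()
G,C,b,x=blank(.048,TH,.0025,.06);print(slotcoords(N,C), slotcoords(N,C+b*.075),b)
E
```

```text
time: 21.32
tool_pos: [0.4667, -0.1599, 0.1948]
tool_rot: [-0.139, 0.624, 0.75, -0.167]
contact_force: [-5.3, -0.3, 6.6]
gripper_width: 0.393
time: 21.48
tool_pos: [0.4672, -0.1601, 0.1948]
tool_rot: [-0.141, 0.624, 0.749, -0.17]
contact_force: [-13.3, -1.7, 16.2]
gripper_width: 0.392
t 21.48 p [ 0.4672 -0.1601  0.1948] x [-0.181  0.984 -0.   ] z [-0.424 -0.078 -0.902] F [-13.3  -1.7  16.2] w 33.3 q [-0.36  0.05  1.73 -0.23  1.75 -2.11]
[-0.00033568 -0.00311388  0.07575634] [ 0.00036813 -0.0030446   0.00075933] [ 0.68891204  0.12655796 -0.71371093]
```

```bash
python3 -m inch '0 -0.004 -0.0015 0 0 0 1; 0 0 0 0 0 0 1'; for i in 1 2 3; do :; done; python3 -m inch '0 0.0005 -0.0015 0 0 0 1; 0 0 0 0 0 0 1'; python3 -m inch '0 0.0005 -0.0015 0 0 0 1; 0 0 0 0 0 0 1';python3 -m inch '0 0.0005 -0.0015 0 0 0 1; 0 0 0 0 0 0 1';  python3 - <<'E'
from plan import *
show()
G,C,b,x=blank(.048,TH,.0025,.06);print(slotcoords(N,C), slotcoords(N,C+b*.075),b)
E
```

```text
time: 21.65
tool_pos: [0.4671, -0.1601, 0.1952]
tool_rot: [-0.138, 0.624, 0.751, -0.166]
contact_force: [-1.8, -1.0, 2.9]
gripper_width: 0.395
time: 21.82
tool_pos: [0.468, -0.1599, 0.1959]
tool_rot: [-0.138, 0.624, 0.751, -0.166]
contact_force: [-2.5, -1.2, 4.1]
gripper_width: 0.393
time: 21.98
tool_pos: [0.4691, -0.1596, 0.1969]
tool_rot: [-0.138, 0.624, 0.751, -0.166]
contact_force: [-3.0, -1.1, 3.7]
gripper_width: 0.392
time: 22.15
tool_pos: [0.4703, -0.1594, 0.1978]
tool_rot: [-0.138, 0.624, 0.751, -0.166]
contact_force: [-3.8, -1.8, 2.7]
gripper_width: 0.391
t 22.15 p [ 0.4703 -0.1594  0.1978] x [-0.182  0.983  0.   ] z [-0.415 -0.077 -0.907] F [-3.8 -1.8  2.7] w 33.2 q [-0.35  0.04  1.72 -0.22  1.75 -2.11]
[-0.00518122 -0.00331707  0.07571463] [-0.00525141 -0.00336294  0.00071434] [ 0.69583859  0.12940132 -0.70644459]
```

```bash
python3 -m inch '0 0.0005 -0.0015 0 0 0 1; 0 0 0 0 0 0 1'; python3 -m inch '0 0.0005 -0.0015 0 0 0 1; 0 0 0 0 0 0 1'
python3 - <<'E'
from plan import *
show()
G,C,b,x=blank(.048,TH,.0025,.06);print(slotcoords(N,C), slotcoords(N,C+b*.075),b)
E
```

```text
time: 22.32
tool_pos: [0.4721, -0.1588, 0.1986]
tool_rot: [-0.138, 0.624, 0.751, -0.165]
contact_force: [0.5, -0.2, 0.1]
gripper_width: 0.394
time: 22.48
tool_pos: [0.473, -0.1587, 0.2]
tool_rot: [-0.138, 0.624, 0.751, -0.165]
contact_force: [-0.4, -0.8, -0.4]
gripper_width: 0.393
t 22.48 p [ 0.473  -0.1587  0.2   ] x [-0.183  0.983  0.001] z [-0.413 -0.076 -0.908] F [-0.4 -0.8 -0.4] w 33.4 q [-0.35  0.05  1.72 -0.22  1.75 -2.11]
[-0.00882096 -0.00354801  0.07525555] [-0.00904649 -0.00363974  0.00025561] [ 0.69716415  0.13026835 -0.70497682]
```

```bash
python3 -m inch '0 0.003 0.001 0 0 0 1; 0 0 0 0 0 0 1'; python3 -m inch '0 0.003 0.001 0 0 0 1; 0 0 0 0 0 0 1'; python3 -m inch '0 0.003 0.001 0 0 0 1; 0 0 0 0 0 0 1'
python3 - <<'E'
from plan import *
show()
G,C,b,x=blank(.048,TH,.0025,.06);print(slotcoords(N,C), slotcoords(N,C+b*.075),b)
E
```

```text
time: 22.65
tool_pos: [0.4749, -0.1583, 0.1974]
tool_rot: [-0.138, 0.624, 0.751, -0.165]
contact_force: [0.0, -0.3, -1.1]
gripper_width: 0.395
time: 22.82
tool_pos: [0.4771, -0.1579, 0.1952]
tool_rot: [-0.138, 0.624, 0.751, -0.166]
contact_force: [0.0, -0.2, -1.3]
gripper_width: 0.389
time: 22.98
tool_pos: [0.4793, -0.1575, 0.1931]
tool_rot: [-0.138, 0.624, 0.751, -0.166]
contact_force: [-0.1, 0.1, -0.7]
gripper_width: 0.393
t 22.98 p [ 0.4793 -0.1575  0.1931] x [-0.183  0.983  0.001] z [-0.415 -0.076 -0.907] F [-0.1  0.1 -0.7] w 33.4 q [-0.35  0.07  1.71 -0.22  1.75 -2.1 ]
[-0.00836592 -0.00351488  0.06585825] [-0.00845015 -0.0035937  -0.00914201] [ 0.69588839  0.12985727 -0.70631185]
```

Run:
```python
from plan import *
s=grab_frame("scene");crop("scene",215,120,325,200,7,"s24.png",s)
```

```text
(no output)
```

View pics/s24.png

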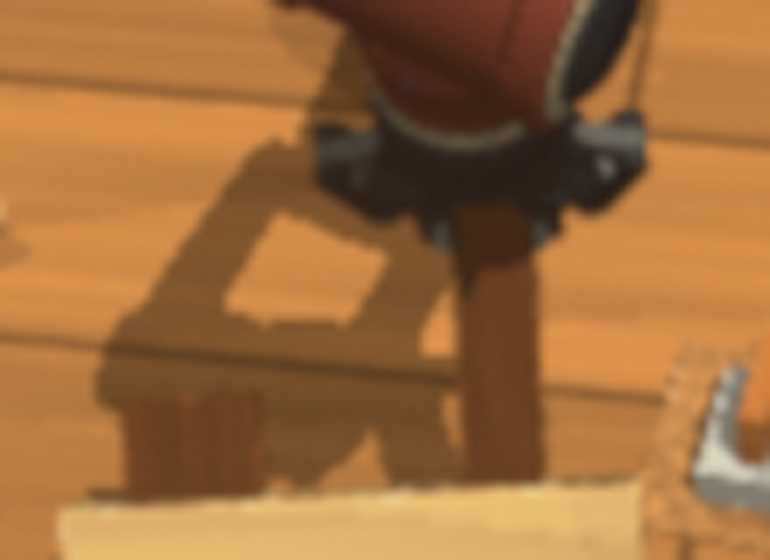

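```bash
python3 -m inch '0 0.006 0.002 0 0 0 1; 0 0.006 0.002 0 0 0 1; 0 0 0 0 0 0 1'; python3 -m inch '0 0.006 0.002 0 0 0 1; 0 0.006 0.002 0 0 0 1; 0 0 0 0 0 0 1'
python3 - <<'E'
from plan import *
show(); print(state()["ft_torque"])
G,C,b,x=blank(.048,TH,.0025,.06);print(slotcoords(N,C), slotcoords(N,C+b*.075),b)
E
```

```text
time: 23.28
tool_pos: [0.4884, -0.1557, 0.1836]
tool_rot: [-0.139, 0.624, 0.751, -0.166]
contact_force: [0.1, -0.6, -0.8]
gripper_width: 0.395
time: 23.53
tool_pos: [0.4974, -0.154, 0.1749]
tool_rot: [-0.139, 0.624, 0.751, -0.166]
contact_force: [0.8, -0.4, -1.2]
gripper_width: 0.395
t 23.53 p [ 0.4974 -0.154   0.1749] x [-0.183  0.983  0.001] z [-0.416 -0.076 -0.906] F [ 0.8 -0.4 -1.2] w 33.5 q [-0.33  0.12  1.68 -0.21  1.72 -2.08]
[-0.00066217 -0.18098442 -0.00994687]
[-0.00847892 -0.00372401  0.0399584 ] [-0.00848923 -0.00384175 -0.03504185] [ 0.69510863  0.13024063 -0.70700875]
```

```bash
python3 -m inch '0 0.006 0.002 0 0 0 1; 0 0.006 0.002 0 0 0 1; 0 0 0 0 0 0 1'; python3 -m inch '0 0.006 0.002 0 0 0 1; 0 0.006 0.002 0 0 0 1; 0 0 0 0 0 0 1'
python3 - <<'E'
from plan import *
show(); print(state()["ft_torque"])
G,C,b,x=blank(.048,TH,.0025,.06);print(slotcoords(N,C), slotcoords(N,C+b*.075),b)
E
```

```text
time: 23.78
tool_pos: [0.5063, -0.1524, 0.1662]
tool_rot: [-0.139, 0.624, 0.751, -0.166]
contact_force: [-0.8, -0.2, -1.8]
gripper_width: 0.393
time: 24.03
tool_pos: [0.5152, -0.1508, 0.1574]
tool_rot: [-0.139, 0.624, 0.751, -0.166]
contact_force: [-0.8, -1.5, -4.3]
gripper_width: 0.395
t 24.03 p [ 0.5152 -0.1508  0.1574] x [-0.183  0.983  0.001] z [-0.416 -0.076 -0.906] F [-0.8 -1.5 -4.3] w 33.6 q [-0.32  0.18  1.65 -0.21  1.7  -2.06]
[-0.14528901 -0.13495437  0.01370572]
[-0.00888896 -0.0036271   0.01475361] [-0.00887039 -0.00372461 -0.06024666] [ 0.69489034  0.12992584 -0.70728119]
```

```bash
python3 -m inch '0 -0.0005 0.0015 0 0 0 1; 0 0 0 0 0 0 1'; python3 -m inch '0 0.006 0.002 0 0 0 1; 0 0.003 0.001 0 0 0 1; 0 0 0 0 0 0 1'
python3 - <<'E'
from plan import *
show(); print(state()["ft_torque"])
G,C,b,x=blank(.048,TH,.0025,.06);print(slotcoords(N,C), slotcoords(N,C+b*.075),b)
E
```

```text
time: 24.2
tool_pos: [0.5143, -0.151, 0.1572]
tool_rot: [-0.138, 0.624, 0.751, -0.165]
contact_force: [-0.7, -1.0, -2.9]
gripper_width: 0.39
time: 24.45
tool_pos: [0.5209, -0.1499, 0.1506]
tool_rot: [-0.139, 0.624, 0.751, -0.166]
contact_force: [-3.9, -1.2, -2.6]
gripper_width: 0.392
t 24.45 p [ 0.5209 -0.1499  0.1506] x [-0.183  0.983  0.001] z [-0.416 -0.076 -0.906] F [-3.9 -1.2 -2.6] w 33.3 q [-0.31  0.19  1.64 -0.2   1.69 -2.05]
[-0.17155218  0.2331576   0.09450895]
[-0.00812413 -0.00349613  0.00589191] [-0.00812782 -0.0035614  -0.0691084 ] [ 0.69517514  0.12954154 -0.70707178]
```

```bash
python3 -m inch '0 -0.001 0.003 0 0 0 1; 0 0 0 0 0 0 1'
python3 - <<'E'
from plan import *
show(); print(state()["ft_torque"])
E
python3 -m inch '0 0.006 0.002 0 0 0 1; 0 0.003 0.001 0 0 0 1; 0 0 0 0 0 0 1'
python3 - <<'E'
from plan import *
show(); print(state()["ft_torque"])
G,C,b,x=blank(.048,TH,.0025,.06);print(slotcoords(N,C), slotcoords(N,C+b*.075),b)
E
```

```text
time: 24.62
tool_pos: [0.5194, -0.1502, 0.1488]
tool_rot: [-0.137, 0.624, 0.751, -0.165]
contact_force: [-1.1, -0.6, -1.3]
gripper_width: 0.391
t 24.62 p [ 0.5194 -0.1502  0.1488] x [-0.183  0.983  0.   ] z [-0.413 -0.076 -0.908] F [-1.1 -0.6 -1.3] w 33.2 q [-0.32  0.19  1.65 -0.2   1.69 -2.05]
[ 0.02800461 -0.16756927  0.02463799]
time: 24.87
tool_pos: [0.5261, -0.1489, 0.1417]
tool_rot: [-0.138, 0.624, 0.751, -0.166]
contact_force: [-0.2, -0.5, -2.7]
gripper_width: 0.393
t 24.87 p [ 0.5261 -0.1489  0.1417] x [-0.183  0.983  0.001] z [-0.414 -0.076 -0.907] F [-0.2 -0.5 -2.7] w 33.4 q [-0.31  0.21  1.64 -0.2   1.68 -2.05]
[-0.02979865 -0.16294774 -0.01305954]
[-0.00575116 -0.00347407 -0.00414686] [-0.00588268 -0.0035494  -0.07914705] [ 0.69633469  0.12989248 -0.70586539]
```

```bash
python3 -m inch '0 0.006 0.002 0 0 0 1; 0 0.006 0.002 0 0 0 1; 0 0 0 0 0 0 1'
python3 - <<'E'
from plan import *
show()
G,C,b,x=blank(.048,TH,.0025,.06);print(slotcoords(N,C), slotcoords(N,C+b*.075),b)
s=grab_frame("scene");crop("scene",215,120,325,200,7,"s25.png",s)
E
```

```text
time: 25.12
tool_pos: [0.5346, -0.1471, 0.1323]
tool_rot: [-0.139, 0.624, 0.751, -0.166]
contact_force: [-2.7, -0.8, -3.6]
gripper_width: 0.394
t 25.12 p [ 0.5346 -0.1471  0.1323] x [-0.183  0.983  0.001] z [-0.416 -0.076 -0.906] F [-2.7 -0.8 -3.6] w 33.5 q [-0.3   0.24  1.62 -0.2   1.67 -2.04]
[-0.00504652 -0.00368696 -0.0169533 ] [-0.00502271 -0.00378645 -0.09195357] [ 0.69483687  0.12994298 -0.70733058]
```

View pics/s25.png

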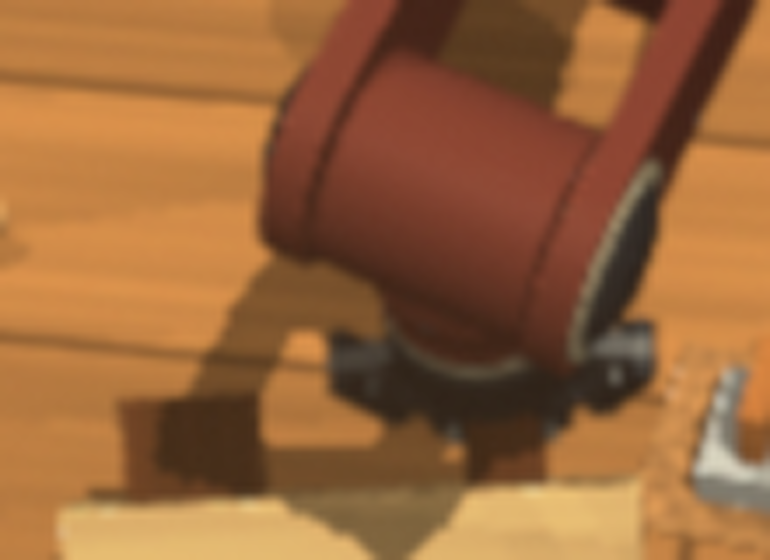

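```bash
python3 -m inch '0 0 0 0 0 0 0.8; 0 0 0 0 0 0 0.5;0 0 0 0 0 0 0.4;0 0 0 0 0 0 0.4;0 -0.008 -0.003 0 0 0 0.4;0 -0.008 -0.003 0 0 0 0.4;0 0 0 0 0 0 0.4'
python3 - <<'E'
from plan import *
show()
s=grab_frame("scene");crop("scene",215,120,325,200,7,"s26.png",s)
s=grab_frame("top");crop("top",320,150,440,230,6,"t26.png",s)
E
```

```text
time: 25.75
tool_pos: [0.5231, -0.1501, 0.1483]
tool_rot: [-0.137, 0.625, 0.751, -0.165]
contact_force: [0.7, -0.4, 0.4]
gripper_width: 0.601
t 25.75 p [ 0.5231 -0.1501  0.1483] x [-0.182  0.983 -0.001] z [-0.412 -0.077 -0.908] F [ 0.7 -0.4  0.4] w 51.0 q [-0.31  0.2   1.64 -0.2   1.69 -2.05]
```

View pics/s26.png

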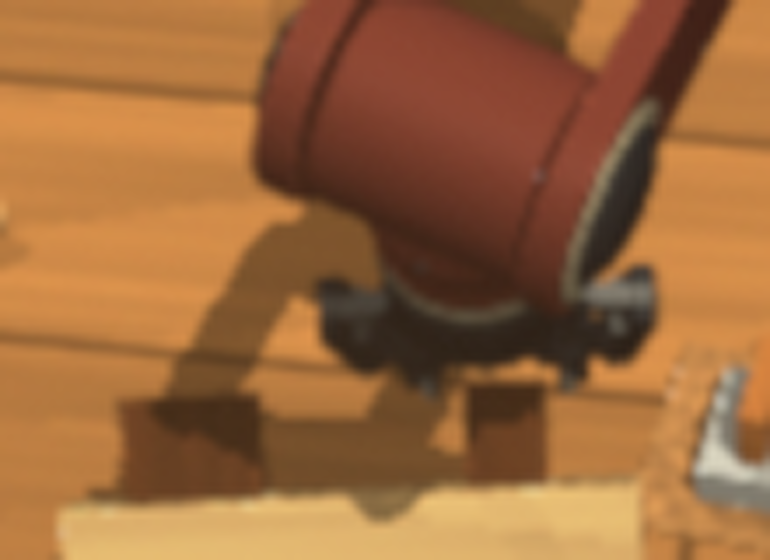

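View pics/t26.png

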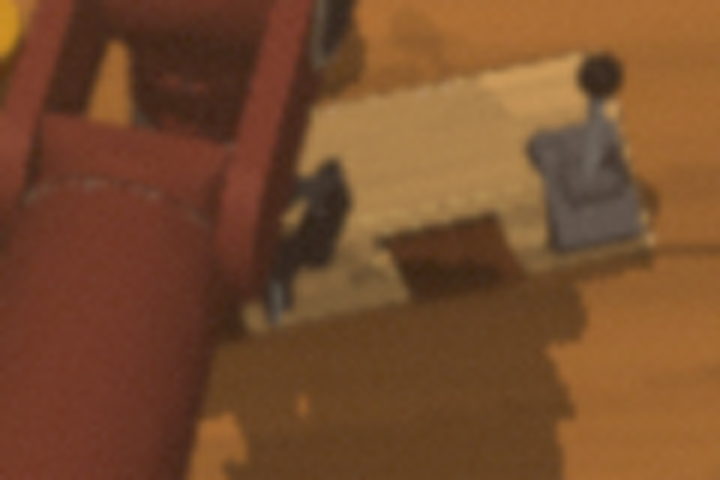

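```bash
python3 -m inch '0 0 -0.03 0 0 0 0.4;0 0 -0.035 0 0 0 0.4; 0 0 0 0 0 0 1'
python3 - <<'E'
from plan import *
show()
h=np.array([np.cos(RY),np.sin(RY),0])
B=np.array([.6617,-.368,.109])
p=B+.045*h; p[2]=.22
plan(p,Rt(RY,0),9,1)
E
```

```text
time: 26.1
tool_pos: [0.554, -0.1452, 0.2115]
tool_rot: [-0.133, 0.625, 0.751, -0.164]
contact_force: [0.8, -0.4, 1.1]
gripper_width: 0.471
t 26.1 p [ 0.554  -0.1452  0.2115] x [-0.183  0.983 -0.005] z [-0.405 -0.08  -0.911] F [ 0.8 -0.4  1.1] w 40.1 q [-0.29  0.2   1.52 -0.2   1.79 -2.05]
dist 0.26307830309676544 angle 24.357111473482576 per row 29.23092256630727 2.7063457192758418
-0.027 0.011 -0.006 -0.05 0 0 1; -0.026 0.011 -0.005 -0.04 0 0 1; -0.027 0.011 -0.005 -0.05 0 0 1; -0.026 0.012 -0.004 -0.05 0 0 1; -0.027 0.011 -0.004 -0.05 0 0 1; -0.026 0.012 -0.003 -0.04 0 0 1; -0.027 0.012 -0.002 -0.05 0 0 1; -0.026 0.012 -0.002 -0.05 0 0 1; -0.027 0.012 -0.002 -0.05 0 0 1
end [ 0.7055 -0.3601  0.2204] want [ 0.7059 -0.3598  0.22  ] ang err 0.4
```

```bash
python3 -m inch '-0.027 0.011 -0.006 -0.05 0 0 1; -0.026 0.011 -0.005 -0.04 0 0 1; -0.027 0.011 -0.005 -0.05 0 0 1; -0.026 0.012 -0.004 -0.05 0 0 1; -0.027 0.011 -0.004 -0.05 0 0 1; -0.026 0.012 -0.003 -0.04 0 0 1; -0.027 0.012 -0.002 -0.05 0 0 1; -0.026 0.012 -0.002 -0.05 0 0 1; -0.027 0.012 -0.002 -0.05 0 0 1;0 0 0 0 0 0 1'
python3 - <<'E'
from plan import *
show()
s=grab_frame("scene");crop("scene",180,130,330,240,5,"s27.png",s)
s=grab_frame("top");crop("top",320,130,450,220,6,"t27.png",s)
E
```

```text
time: 26.93
tool_pos: [0.7014, -0.3646, 0.2113]
tool_rot: [-0.0, 0.641, 0.768, -0.002]
contact_force: [-0.6, -0.4, 0.1]
gripper_width: -0.001
t 26.93 p [ 0.7014 -0.3646  0.2113] x [-0.178  0.984 -0.002] z [-0.002 -0.003 -1.   ] F [-0.6 -0.4  0.1] w -0.1 q [-0.57  0.45  1.18 -0.    1.51 -2.32]
```

View pics/s27.png

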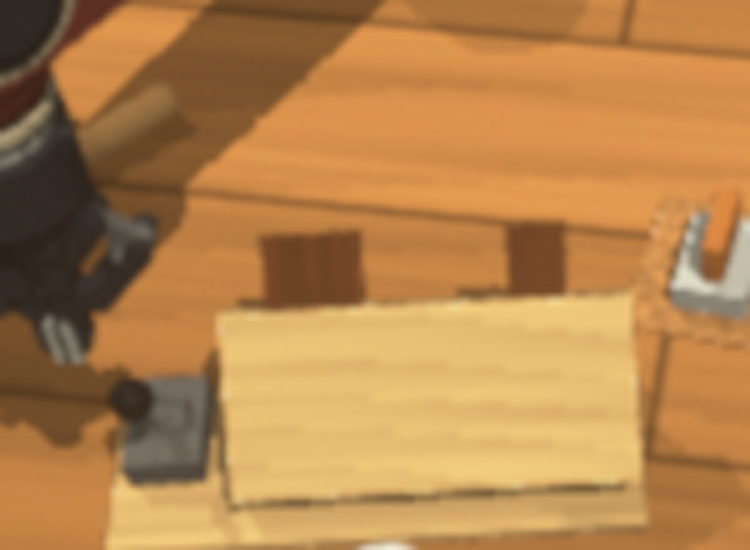

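View pics/t27.png

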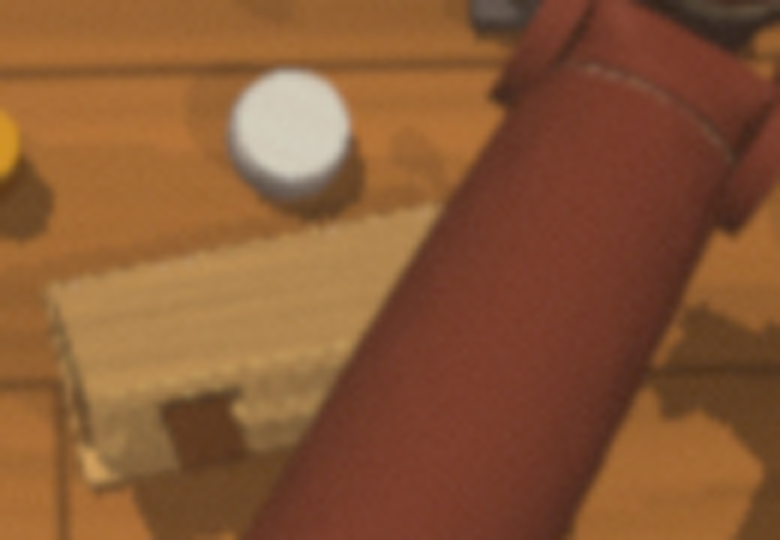

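Run:
```python
from plan import *
p=np.array(state()["tool_pos"])
print((proj("scene",[p,p-[0,0,.013]])-[180,130])*5)
print(onz("scene",180+131/5,130+398/5,.109), onz("top",325+665/7,150+88/7,.109))
```

```text
[[ 80.78567955 346.51783189]
 [ 86.45420684 361.28313538]]
[ 0.66018256 -0.36749764  0.109     ] [ 0.66214648 -0.36968068  0.109     ]
```

```bash
python3 -m inch '0 0 0 0 0 0 1;0 0 0 0 0 0 1'
python3 - <<'E'
from plan import *
show()
p=np.array(state()["tool_pos"])
print((proj("scene",[p,p-[0,0,.013]])-[160,130])*7)
s=grab_frame("scene");crop("scene",160,130,260,220,7,"s28.png",s)
E
```

```text
time: 27.2
tool_pos: [0.7013, -0.3582, 0.2112]
tool_rot: [-0.002, 0.639, 0.769, -0.002]
contact_force: [-0.2, 1.0, 0.2]
gripper_width: -0.0
t 27.2 p [ 0.7013 -0.3582  0.2112] x [-0.184  0.983  0.001] z [-0.006  0.    -1.   ] F [-0.2  1.   0.2] w -0.0 q [-0.57  0.44  1.19 -0.    1.51 -2.32]
[[258.15185975 486.06144643]
 [266.04500887 506.73530906]]
```

View pics/s28.png

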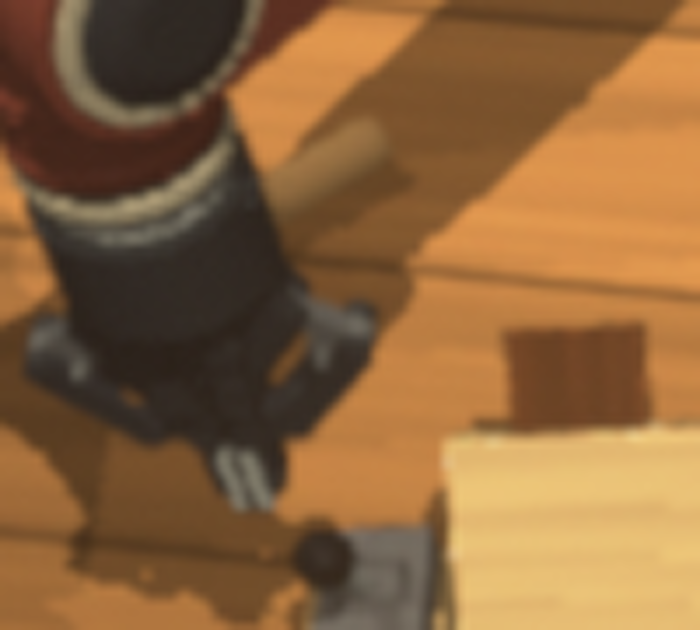

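```bash
python3 -m inch '0 0 0.035 0 0 0 1;0 0 0.035 0 0 0 1;0 0 0.028 0 0 0 1;0 0 0 0 0 0 1;0 0 0 0 0 0 1'
python3 - <<'E'
from plan import *
show()
s=grab_frame("scene");crop("scene",160,130,260,220,7,"s29.png",s)
E
```

```text
time: 27.67
tool_pos: [0.6996, -0.3578, 0.1108]
tool_rot: [-0.004, 0.639, 0.769, -0.002]
contact_force: [-0.3, 0.9, 0.0]
gripper_width: -0.0
t 27.67 p [ 0.6996 -0.3578  0.1108] x [-0.183  0.983  0.004] z [-0.009  0.002 -1.   ] F [-0.3  0.9  0. ] w -0.0 q [-0.57  0.51  1.27 -0.    1.37 -2.32]
```

View pics/s29.png

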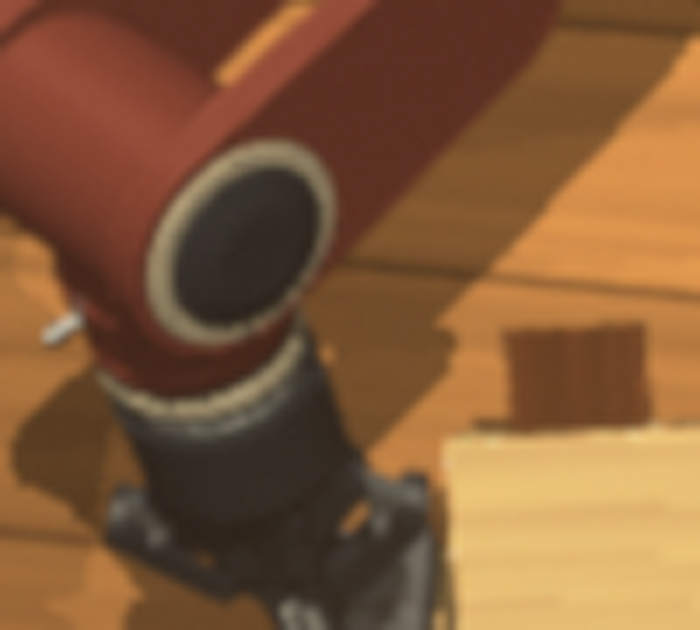

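```bash
python3 -m inch '0 -0.012 0 0 0 0 1;0 -0.012 0 0 0 0 1;0 -0.012 0 0 0 0 1;0 -0.012 0 0 0 0 1'; python3 -m inch '0 -0.012 0 0 0 0 1;0 -0.012 0 0 0 0 1;0 -0.012 0 0 0 0 1;0 0 0 0 0 0 1'
python3 - <<'E'
from plan import *
show()
s=grab_frame("scene");crop("scene",160,130,260,220,7,"s30.png",s)
E
```

```text
time: 28.05
tool_pos: [0.6615, -0.3687, 0.1269]
tool_rot: [0.008, 0.639, 0.769, 0.003]
contact_force: [7.0, 10.3, 25.5]
gripper_width: -0.001
time: 28.38
tool_pos: [0.6194, -0.3768, 0.12]
tool_rot: [0.002, 0.64, 0.769, -0.002]
contact_force: [0.8, -0.3, 0.5]
gripper_width: -0.002
t 28.38 p [ 0.6194 -0.3768  0.12  ] x [-0.182  0.983 -0.006] z [ 0.001 -0.006 -1.   ] F [ 0.8 -0.3  0.5] w -0.2 q [-0.65  0.36  1.45 -0.    1.33 -2.4 ]
```

View pics/s30.png

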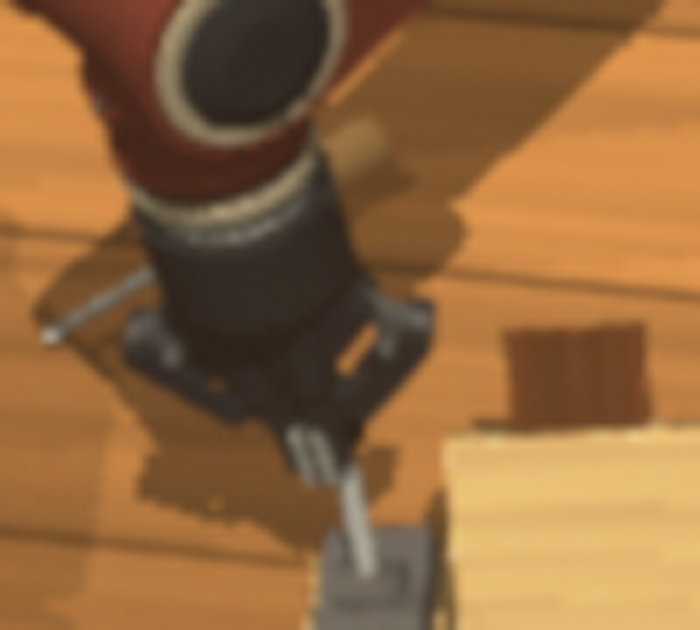

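```bash
python3 -m inch '0 -0.01 0 0 0 0 1;0 -0.01 0 0 0 0 1;0 -0.01 0 0 0 0 1;0 0 0 0 0 0 1';python3 -m inch '0 -0.005 0 0 0 0 1;0 -0.003 0 0 0 0 1;0 0 0 0 0 0 1'
python3 - <<'E'
from plan import *
show()
s=grab_frame("scene");crop("scene",160,130,260,220,7,"s31.png",s)
E
```

```text
time: 28.77
tool_pos: [0.5893, -0.3803, 0.1146]
tool_rot: [-0.0, 0.64, 0.769, 0.0]
contact_force: [4.8, 1.5, 1.7]
gripper_width: 0.005
time: 29.02
tool_pos: [0.5854, -0.3818, 0.1177]
tool_rot: [0.004, 0.639, 0.769, 0.002]
contact_force: [12.3, 3.7, 4.9]
gripper_width: -0.002
t 29.02 p [ 0.5854 -0.3818  0.1177] x [-0.182  0.983 -0.003] z [ 0.008 -0.002 -1.   ] F [12.3  3.7  4.9] w -0.2 q [-0.69  0.3   1.53  0.    1.31 -2.44]
```

View pics/s31.png

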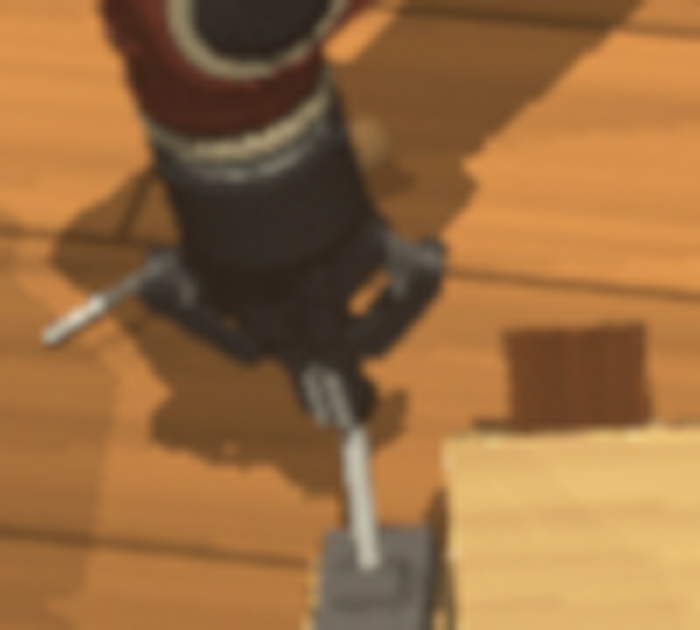

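```bash
python3 -m inch '0 -0.003 0 0 0 0 1;0 0 0 0 0 0 1;0 0 0 0 0 0 1'; python3 -m inch '0 0.015 0 0 0 0 1;0 0.015 -0.01 0 0 0 1;0 0 -0.04 0 0 0 1;0 0 -0.04 0 0 0 1;0 0.03 -0.02 0 0 0 1;0 0.03 0 0 0 0 1;0 0.03 0 0 0 0 1;0 0 0 0 0 0 1'
python3 - <<'E'
from plan import *
show()
s=grab_frame("scene");cv2.imwrite("pics/s32f.png",s);crop("scene",160,110,320,230,5,"s32.png",s)
t=grab_frame("top");cv2.imwrite("pics/t32f.png",t)
E
```

```text
time: 29.32
tool_pos: [0.5828, -0.3828, 0.119]
tool_rot: [0.004, 0.639, 0.769, 0.001]
contact_force: [11.0, 4.5, 8.9]
gripper_width: 0.002
time: 29.98
tool_pos: [0.6992, -0.3589, 0.222]
tool_rot: [-0.002, 0.638, 0.77, -0.001]
contact_force: [0.1, 0.7, -1.2]
gripper_width: -0.003
t 29.98 p [ 0.6992 -0.3589  0.222 ] x [-0.185  0.983  0.002] z [-0.005  0.001 -1.   ] F [ 0.1  0.7 -1.2] w -0.3 q [-0.57  0.43  1.18 -0.    1.53 -2.33]
```

View pics/s32.png

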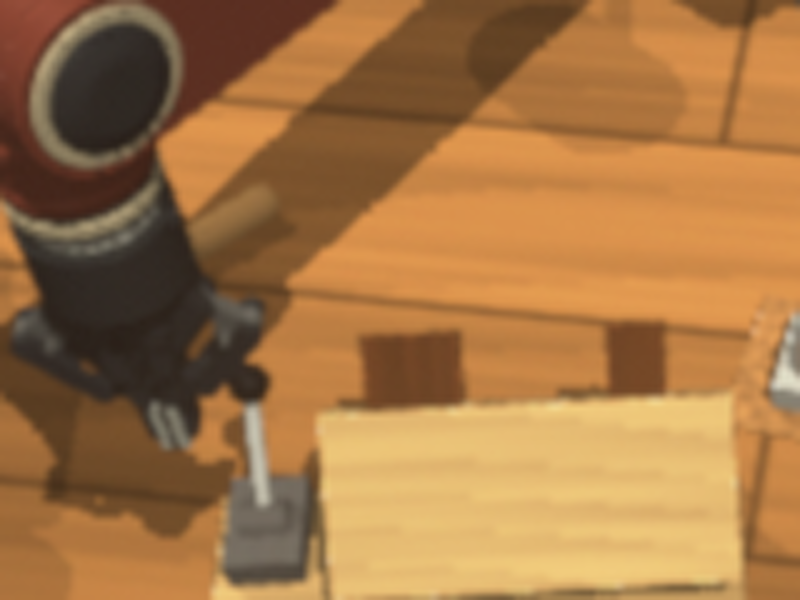

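View pics/t32f.png

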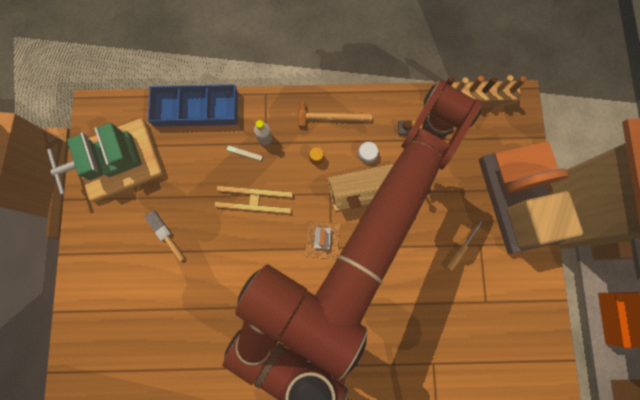

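```bash
python3 -m inch '0.03 -0.01 -0.01 0 0 0 1;0.035 -0.015 -0.01 0 0 0 1;0.035 -0.015 0 0 0 0 1;0.035 -0.015 0 0 0 0 1;0.035 -0.015 0 0 0 0 1;0.035 -0.015 0 0 0 0 1;0.035 -0.015 0 0 0 0 1;0.035 -0.015 0 0 0 0 1;0.035 -0.015 0 0 0 0 1;0.035 -0.015 0 0 0 0 1'; python3 -m inch '0.035 -0.015 0 0 0 0 1;0.035 -0.015 0 0 0 0 1;0.035 -0.015 0 0 0 0 1;0 0 0 0 0 0 1'
python3 - <<'E'
from plan import *
show()
s=grab_frame("scene");cv2.imwrite("pics/s33f.png",s);crop("scene",190,130,350,250,5,"s33.png",s)
t=grab_frame("top");cv2.imwrite("pics/t33f.png",t);crop("top",300,140,440,260,5.5,"t33.png",t)
h=np.array([np.cos(RY),np.sin(RY),0])
b=onz("scene",209.8,186.4,.108);print(b,(b-[.660,-.3675,.108])@h)
E
```

```text
time: 30.92
tool_pos: [0.4883, -0.0472, 0.2433]
tool_rot: [-0.002, 0.64, 0.768, -0.002]
contact_force: [1.1, 1.1, 0.8]
gripper_width: -0.0
time: 31.25
tool_pos: [0.4238, 0.0504, 0.2436]
tool_rot: [-0.003, 0.638, 0.77, -0.002]
contact_force: [-0.6, -0.1, -1.0]
gripper_width: 0.001
t 31.25 p [0.4238 0.0504 0.2436] x [-0.186  0.982  0.002] z [-0.006  0.001 -1.   ] F [-0.6 -0.1 -1. ] w 0.1 q [-0.06 -0.46  2.03  0.    1.57 -1.82]
[ 0.57154269 -0.38268088  0.108     ] -0.08974289121721306
```

View pics/s33.png

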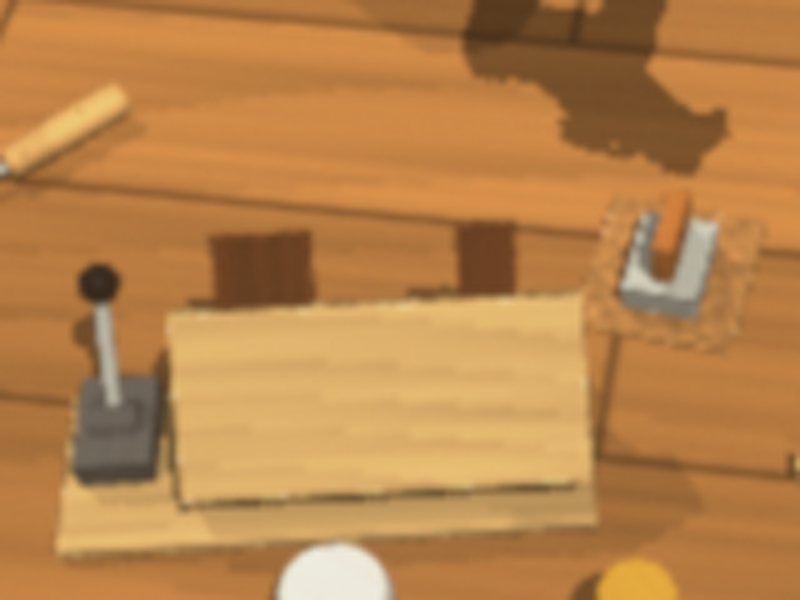

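View pics/t33.png

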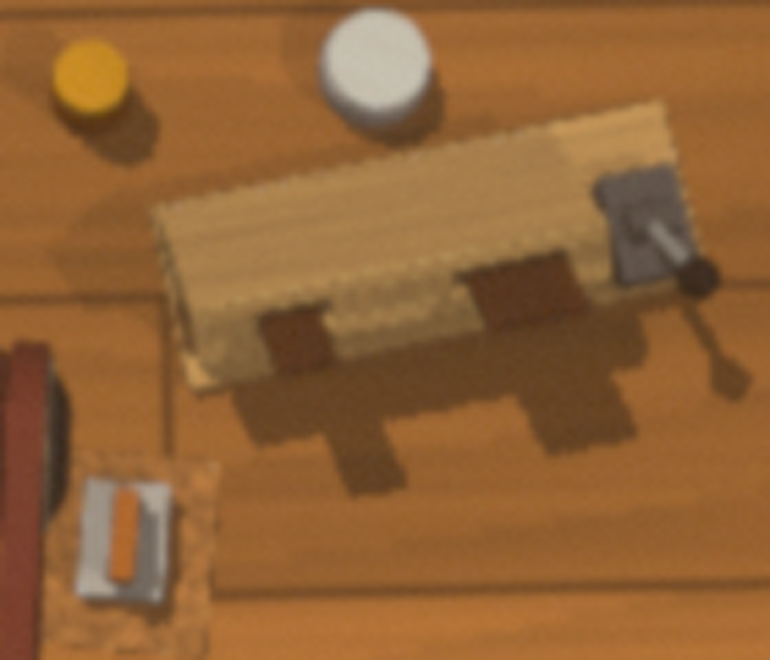

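Run:
```python
from plan import *
def ball(n,fn,box):
    im=cv2.imread(fn);u0,v0,u1,v1=box
    g=cv2.cvtColor(cv2.resize(im[v0:v1,u0:u1],None,fx=8,fy=8,interpolation=cv2.INTER_CUBIC),cv2.COLOR_BGR2GRAY)
    m=(g<58).astype(np.uint8); k,l,st,c=cv2.connectedComponentsWithStats(m)
    i=1+np.argmax(st[1:,4]); print(n,st[i],"min",g.min()); return (u0+(c[i][0]-3.5)/8,v0+(c[i][1]-3.5)/8)
s0=ball("scene","pics/scene0.png",(198,200,214,218));t0=ball("top","pics/top0.png",(414,155,428,169))
s1=ball("scene","pics/s33f.png",(202,178,218,195));t1=ball("top","pics/t33f.png",(419,183,433,197))
print(s0,t0,s1,t1)
A=tri(s0,t0);B=tri(s1,t1);print(A,B)
h=np.array([np.cos(RY),np.sin(RY),0]);print("travel",(A[0]-B[0])@h)
for n,a,b in(("scene",s0,s1),("top",t0,t1)): print(n,(onz(n,*a,.108)-onz(n,*b,.108))@h)
```

```text
scene [  35   51   65   66 3154] min 41
top [  25   38   49   52 1853] min 42
scene [  36   44   54   51 2167] min 41
top [  30   35   62   54 2361] min 44
(np.float64(206.04969879518072), np.float64(209.83524889029803)) (np.float64(419.69181732325956), np.float64(162.35344711279006)) (np.float64(209.3134806183664), np.float64(186.28706160590679)) (np.float64(426.24346145700974), np.float64(190.28650465904278))
(array([ 0.66227668, -0.36763896,  0.11073783]), np.float64(0.0013169701707658082)) (array([ 0.57006952, -0.38445816,  0.10642787]), np.float64(0.0010157041639758363))
travel 0.09372827183029073
scene 0.09055039536919746
top 0.09462314111815345
```

```bash
python3 -c "
from plan import *
show(); print(job_done())"
```

```text
t 31.35 p [0.4263 0.0474 0.244 ] x [-0.184  0.983 -0.   ] z [-0.005 -0.001 -1.   ] F [ 0.5 -0.4  0.5] w 0.1 q [-0.06 -0.45  2.03 -0.    1.57 -1.82]
the job is handed in; nothing more can be done
None
```

I finished every step in order and handed the job in at 31.35 s of the 72 s allowed; handing in reports no verdict.

**What I did:**
- I set the weight upright near the middle of the cork mat.
- I pushed the wide blank into the wide slot until it met the bottom, at about 22 N.
- I slid the narrow blank into the narrow slot. It hit the slot rim first and slipped about 10 mm in the grip. I swept along the rim until it dropped in, then released it, and it slid home by itself.
- I pushed the lever over until it stopped, at about 12 N.

**Last checks:**
- **Blanks:** both stand out of the rack by the same amount, as predicted for fully home. For the narrow blank this was judged only from the pictures, good to about 1.5 mm. I did not press it against the bottom.
- **Lever:** the ball measured from both cameras gives about 1.19 rad of 1.2. A rougher estimate from the scene camera alone, before that, gave 1.06, just below the 1.08 required. I trusted the two-camera result and the stop force.
- **Weight and bystanders:** the weight looks upright and near the mat's middle. The bystanders I could see appeared unmoved by eye; I did not measure each one.
- **Robot:** the gripper was clear of everything.

**Disagreements:** the two cameras differed by about 5 mm at the stand and about 4 mm sideways at the rack. For the narrow blank, the thickness offset at which it dropped in was about 7–9 mm from my estimate, which I did not explain.

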